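# Lift a weld sample off the cooling rack with a spatula onto the inspection stand

### The arm

A 6-joint arm with a two-finger parallel gripper is mounted at the origin on the work surface. World frame = base frame: x ahead of the robot, y to its left, z up, the work surface at z = 0. Lengths are in mm, angles in degrees, forces in N, time in s.
With the tool pointing down it reaches from about 300 to 850 mm from the base axis. Payload 4.2 kg.
Tool frame: the origin (TCP) lies midway between the tips of the shut fingers; the grasp point (between the pads) lies 19 mm behind it; z points along the fingers, y is the direction in which the jaws open and shut (so a half turn about z gives the same grasp; the last joint's range is limited). The gripper opens to 91 mm and grips with 3 to 60 N. Pads are 32 mm wide; open, the fingers measure 118 mm over their backs; the gripper's body (76 mm by 178 mm) begins 60 mm behind the grasp point.
Start: joints at [75.917, 18.312, 89.639, -0, 72.044, -1.146], TCP at [128.736, 560.423, 181.776] pointing down, gripper open.
Joint ranges: [-177.97, 177.97], [-48.28, 115.42], [12.27, 149.76], [-77.06, 257.06], [2.81, 150.46], [-146.56, 146.56]. Speed limits (degrees/s): [147.25, 147.25, 180, 180, 180, 180].

### API

Orientations are given as [roll, pitch, yaw] about the fixed x, y, z axes, in that order (R = Rz(yaw) Ry(pitch) Rx(roll)).
In Python, from workcell import * gives the robot as it stands.
- The arm moves only by the tool arm_command, never from a script. Its argument "deltas" is text: rows parted by semicolons, each of 7 numbers parted by spaces: the shift along the tool's x, y, z in mm, then the turn, a rotation vector about the tool's x, y, z in degrees, then the finger opening in mm, from 0 to 91.2. In form: x y z wx wy wz hand; .... A call has 1 to 5 rows; each row shifts and turns the commanded pose from where the row before left it, along the tool's axes as they then stand; what a row does not reach is not made up. A row lasts 1/8 s, in which the tool goes at most 62.5 mm and 10.7 degrees, less where a joint would pass 70% of its speed; a pose out of reach is approached as far as the arm can. A call is refused whole if a number of a shift passes 62.5 or a number of a turn 10.7, either way. A call with a gripper value outside its range is refused whole. The fingers move at their own pace and stop on an object; "force" is the grip in N (left out, the last holds). Time passes only in rows, so rows that do not move let the fingers close. It gives the time, the measured TCP pose, the force and the opening at its end, in the units of the state.
- state(): the state, without advancing time (a new reading comes with each control period).
- grab_frame(name): name is "side" or "top" or "wrist"; returns the picture (400x640x3 uint8, red, green, blue); there is no depth.
- camera_model(name): a dict with "fx", "fy", "cx", "cy" (pixels), "rvec" (rotation vector, rad) and "tvec" (3), from world to camera coordinates, as OpenCV has them; the wrist camera has in their place "mount" (4x4, takes a point from camera to tool coordinates, whose origin is the TCP and whose axes are the flange's). Camera axes: x right, y down, z forward; pixel columns grow to the right and rows downward; lengths in mm; the calibration is good to about 2 mm. A picture is of the moment at which its call begins: read the wrist's pose just before it. camera_model takes no time and is no camera call.
- job_done(): hands the job in, once; it reports no verdict.
The state is a dict: "time_s": time; "qpos": joint angles; "qvel": joint speeds; "effort": joint torques, N m; "ee_pos": TCP position; "ee_rot": TCP orientation; "force": force on the tool from outside, world axes, zero at the start; "torque": the same for the moment, N m; "gripper_width": finger opening in mm.
Only numpy, scipy, OpenCV 4.12 (cv2) and the standard library are available. Lean on these libraries where they do the work, as an engineer would, in place of code of your own. Each camera call takes 0.05 s, during which the arm holds its last target. There are 200 camera calls.

### The job

Pick up the orange-handled spatula from its cradle, slide its blade under the flat weld sample lying on the sloping cooling rack, lift the sample clear and level it over the rack. Carry it level on the blade to the blue and yellow inspection stand, let it down squarely and centred onto the two rails, pull the blade out from under it, and lay the spatula back on its cradle as it was. Keep the gripper off the sample, don't drop it or tip it over, and leave the hammer, the brush and the tube where they are.

Things in the scene. Friction and masses are not known exactly. Their poses are not given: they have to be found in the camera images.
- spatula: Loose lifting spatula, 0.22 kg. Origin: centre of the blade's underside; x to the blade tip, z up, y left. Steel blade 100 long (x -50 to 50), 60 wide, 3 thick; at its rear (x -54 to -50) a heel wall 60 wide, 12 high keeps the load from sliding off backwards. A narrow neck joins an orange handle bar, 100 long, 16 wide, 24 deep, rising backwards at 25 degrees. Starts level on the cradle.
- spatula_grip (a point): Grip point: centre of the spatula's handle bar, 135 mm behind and 64 mm above the spatula's origin. Fingers close across the bar (along the spatula's y, 16 wide); it is free on both sides and below. Square to the bar, the fingers point 25 degrees back from straight down (tips towards the handle's end). Grip firmly (40 N or more): the load lies well ahead of the hand.
- spatula_tip (a point): Centre of the blade's front edge, at its underside: 50 mm ahead of the spatula's origin.
- sample: Loose flat aluminium weld sample, about 0.12 kg: 80 long (x), 120 wide (y), 4 thick, copper-coloured bead along y on top. Origin: centre of its underside, z out of its top. Starts lying on the rack's rails, pitched 30 degrees with its far edge (+x) higher, its near edge on the lugs or up to 4 mm from them, up to 6 mm off centre sideways.
- rack: Fixed cooling rack, green base 150 x 130 and four legs. Origin on the bench; x points away from the open robot side, z up. Two steel rails, 12 wide, 14 thick, climb along +x at 30 degrees. The gap between them is 84 wide (y -42 to 42), open from the low end and free for 50 mm below the sample. Red lugs on the low ends of the rails only (|y| over 42) stand 6 above them.
- rack_seat (a point): Point on the rack's slope (plane of the rail tops) under the sample's centre: 140 mm above the rack's origin. The rails run from 50 mm down the slope to 75 mm up the slope of here.
- stand: Fixed inspection stand, blue base 150 x 130, legs and two level yellow rails along x (120 long, 12 wide, 14 thick, |y| 42 to 54), tops at z 100; white pads 80 long on them mark the sample's place. Origin on the bench below the centre; x points away from the open robot side, z up. The gap between the rails is 84 wide and free for 80 mm below the rail tops.
- stand_seat (a point): Centre of the stand at rail-top height, 100 mm above its origin: the set-down sample's underside centre belongs here, with the sample's x along the stand's x.
- cradle: Fixed spatula cradle, grey base 270 x 60: a wooden block 70 x 60 under the blade, top at z 40, and a wooden post (x -182 to -168, 30 wide, top at z 106) under the handle's rear. Origin on the bench below the block; x is the way the blade points, z up. The spatula starts within 5 mm and 0.05 rad of its place.
- cradle_seat (a point): Centre of the cradle block's top, 40 mm above the cradle's origin: the put-back spatula's origin belongs here, level, its x along the cradle's x.
- hammer: Bystander: hammer lying on the bench, handle towards the robot, left of the work. Leave it alone.
- brush: Bystander: brush lying on the bench, right of the work. Leave it alone.
- tube: Bystander: steel tube offcut standing upright, 60 across and 70 high, beyond the work. Leave it alone.
Mind the look-alikes: they are no part of the job. There is more than one size of the sample; the job needs the largest.

How it is judged:
By the outcome, as a careful person would: the job done as asked, in the order asked, and still so for the second after the job is handed in, with the robot touching nothing.
It also fails if it takes over 72 s, if anything falls off the work surface, if the arm or the gripper's body presses on something with over 40 N, if the wrist force passes 120 N, or if a joint passes its speed limit or range.

## Working session

There is one attempt and no reset: what is moved stays moved. The work goes in short steps, Python scripts to look and compute and a tool call to move; the robot and the scene stay as the last step left them, time stands still between calls to the robot, and variables do not carry over. Pictures are saved under pics/ and viewed, about 8 in all and at most 12, crops included, and the job is handed in when it is done.

Besides the shell and the picture viewer there is one more tool, called after "Emit:" as name(argument=value, ...) on one line, values as JSON. arm_command: Moves the arm, as the interface text tells. Its arguments: {"type":"object","properties":{"deltas":{"type":"string"},"force":{"type":"number"}},"required":["deltas"]}

```bash
ls; mkdir -p pics; python3 - <<'E'
from workcell import *
import cv2
s=state();print(s)
for n in("top","side"):
    m=camera_model(n);print(n,m)
    cv2.imwrite(f"pics/{n}0.png",grab_frame(n)[:,:,::-1])
print(camera_model("wrist"))
E
```

```text
pics
{'time_s': 0.0, 'qpos': array([ 7.59174807e+01,  1.83509190e+01,  8.97055070e+01, -1.53187285e-03,
        7.20437369e+01, -1.14647697e+00]), 'qvel': array([-0.05935888, -0.01452342,  0.01556859,  0.02414193, -0.04793516,
       -0.00161533]), 'effort': array([ 1.12646187e-03, -4.12467206e+01, -2.31976819e+01,  7.28404149e-02,
        4.58560477e-02, -1.84031041e-04]), 'ee_pos': array([128.60004182, 559.86471905, 180.93366113]), 'ee_rot': array([-1.79899828e+02, -5.47963637e-04,  1.67064431e+02]), 'force': array([-0.17850752,  0.38732633,  0.23259638]), 'torque': array([-0.06225543,  0.01467959, -0.02489418]), 'gripper_width': 91.62423227977031}
top {'fx': 517.7377724403908, 'fy': 517.7377724403908, 'cx': 315.166487355911, 'cy': 193.00937362957805, 'rvec': array([ 2.19740705, -2.16559461,  0.08935651]), 'tvec': array([ -17.98395618,  603.42777299, 1704.27071615])}
side {'fx': 396.27485456451774, 'fy': 396.27485456451774, 'cx': 324.5186878845718, 'cy': 203.52043867816315, 'rvec': array([ 0.10664818, -2.78960049,  1.35628824]), 'tvec': array([ 617.01739307,  111.84008053, 1381.36971088])}
{'fx': 333.1275309205372, 'fy': 333.1275309205372, 'cx': 315.1273610818881, 'cy': 200.2109154174673, 'mount': array([[ 1.86678562e-05, -9.71437091e-01, -2.37297234e-01,
         6.76604081e+01],
       [ 9.99999990e-01, -1.48402461e-05,  1.39421017e-04,
        -1.70224436e-01],
       [-1.38960296e-04, -2.37297234e-01,  9.71437082e-01,
        -2.01433862e+02],
       [ 0.00000000e+00,  0.00000000e+00,  0.00000000e+00,
         1.00000000e+00]])}
```

View pics/top0.png

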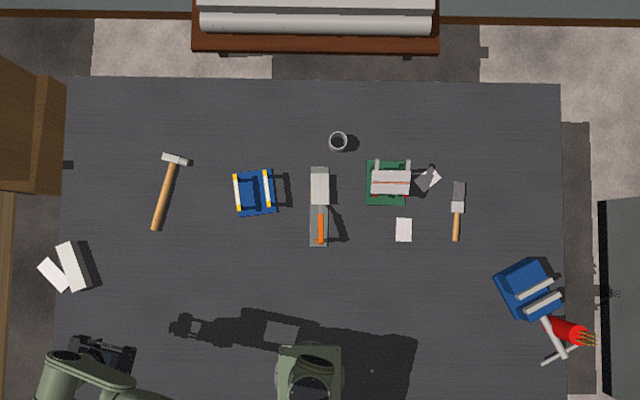

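View pics/side0.png

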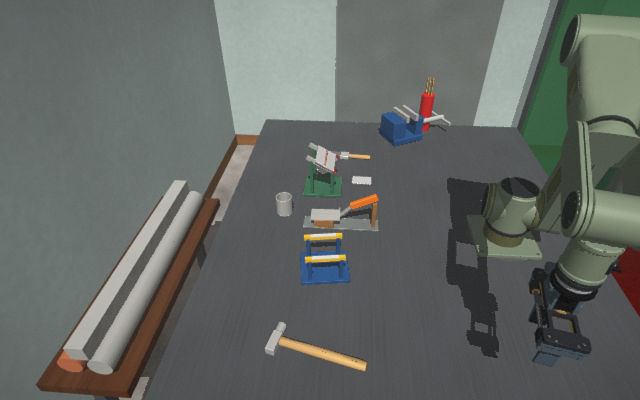

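The top view shows the job's stand at about (254,192) with yellow rails. The blue one with steel rails at (527,290) is a look-alike. The cradle with the orange handle is at (320,205). The green rack carries the largest plate, with a bead, at (390,182). Smaller plates at (428,178) and (404,230) are decoys. Next: rough positions from colour masks.

```bash
cat > h.py <<'E'
from workcell import *
import numpy as np, cv2
from scipy.spatial.transform import Rotation as Rn
def cam(name,s=None):
    m=camera_model(name)
    if name=="wrist":
        s=s or state(); T=np.eye(4); T[:3,:3]=Rn.from_euler("xyz",s["ee_rot"],degrees=True).as_matrix(); T[:3,3]=s["ee_pos"]
        T=T@m["mount"]; R=T[:3,:3]; c=T[:3,3]
    else:
        R=cv2.Rodrigues(m["rvec"])[0].T; c=-R@m["tvec"]
    return R,c,m
def ray(C,uv):
    R,c,m=C; uv=np.atleast_2d(np.asarray(uv,float))
    d=np.c_[(uv[:,0]-m["cx"])/m["fx"],(uv[:,1]-m["cy"])/m["fy"],np.ones(len(uv))]
    return c,d@R.T
def onz(C,uv,z):
    c,d=ray(C,uv); return c+d*((z-c[2])/d[:,2])[:,None]
def proj(C,P):
    R,c,m=C; p=(np.atleast_2d(P)-c)@R
    return np.c_[p[:,0]/p[:,2]*m["fx"]+m["cx"],p[:,1]/p[:,2]*m["fy"]+m["cy"]]
def mask(im,name):
    h=cv2.cvtColor(im,cv2.COLOR_RGB2HSV)
    lo,hi={"orange":((5,180,120),(14,255,255)),"yellow":((20,150,120),(32,255,255)),"blue":((105,150,40),(120,255,255)),"green":((60,80,30),(85,255,255)),"red":((0,150,80),(4,255,255))}[name]
    return cv2.inRange(h,lo,hi)
def blobs(mk,amin=30):
    cs,_=cv2.findContours(mk,cv2.RETR_EXTERNAL,cv2.CHAIN_APPROX_NONE)
    return sorted([c for c in cs if cv2.contourArea(c)>=amin],key=cv2.contourArea,reverse=True)
E
python3 - <<'E'
from h import *
im=cv2.imread("pics/top0.png")[:,:,::-1].copy(); C=cam("top")
for n,z in(("orange",104),("yellow",100),("blue",10),("green",10),("red",140)):
    for b in blobs(mask(im,n),8)[:4]:
        r=cv2.minAreaRect(b); print(n,np.round(r[0],1),np.round(r[1],1),round(r[2]),onz(C,[r[0]],z).round(0))
E
```

```text
orange [320.5 228.5] [29.  5.] 90 [[485. -28. 104.]]
yellow [238.5 207.5] [5. 3.] 90 [[548. 234. 100.]]
yellow [268.5 203.5] [5. 3.] 90 [[562. 139. 100.]]
yellow [234.5 176.5] [5. 3.] 90 [[647. 250. 100.]]
yellow [264.5 172.5] [5. 3.] 90 [[661. 154. 100.]]
blue [526.9 290.6] [59.4 49.3] 62 [[ 290. -717.   10.]]
blue [254.7 192.3] [44.3 38.3] 83 [[604. 194.  10.]]
green [385.  182.5] [38. 45.] 0 [[ 644. -244.   10.]]
green [391.5 165. ] [ 8. 25.] 90 [[ 704. -266.   10.]]
red [566.4 330.8] [41.7 19.6] 18 [[ 184. -782.  140.]]
```

```bash
cat >> h.py <<'E'
def plan(p1,R1,n,p0=None,R0=None,dec=1):
    """print rows (tool-axis shift, rotvec) going straight from the present pose to p1,R1 in n rows"""
    s=state(); p0=s["ee_pos"] if p0 is None else np.array(p0,float)
    R0=Rn.from_euler("xyz",s["ee_rot"],degrees=True) if R0 is None else R0
    w=(R0.inv()*R1).as_rotvec(degrees=True)/n; p=np.array(p0); R=R0; last=None
    for i in range(n):
        d=R.inv().apply((np.array(p1)-p)/(n-i)); p=p+R.apply(d.round(dec)); R=R*Rn.from_rotvec(w.round(2),degrees=True)
        print(i+1,d.round(dec),w.round(2))
    return p,R
def E(r,p,y): return Rn.from_euler("xyz",[r,p,y],degrees=True)
E
python3 - <<'E'
from h import *
plan([560,-20,300],E(180,0,180),15)
E
```

```text
1 [-36.7 -31.3  -7.9] [-0.01 -0.   -0.86]
2 [-36.2 -31.8  -7.9] [-0.01 -0.   -0.86]
3 [-35.7 -32.3  -7.9] [-0.01 -0.   -0.86]
4 [-35.2 -32.9  -7.9] [-0.01 -0.   -0.86]
5 [-34.7 -33.4  -7.9] [-0.01 -0.   -0.86]
6 [-34.2 -33.9  -7.9] [-0.01 -0.   -0.86]
7 [-33.7 -34.4  -7.9] [-0.01 -0.   -0.86]
8 [-33.2 -34.9  -7.9] [-0.01 -0.   -0.86]
9 [-32.7 -35.4  -7.9] [-0.01 -0.   -0.86]
10 [-32.2 -35.9  -7.9] [-0.01 -0.   -0.86]
11 [-31.6 -36.4  -8. ] [-0.01 -0.   -0.86]
12 [-31.1 -36.8  -8. ] [-0.01 -0.   -0.86]
13 [-30.5 -37.3  -8. ] [-0.01 -0.   -0.86]
14 [-30.  -37.8  -7.9] [-0.01 -0.   -0.86]
15 [-29.3 -38.2  -8. ] [-0.01 -0.   -0.86]
```

Emit:
arm_command(deltas="-36.7 -31.3 -8 0 0 -0.86 91; -36.2 -31.8 -8 0 0 -0.86 91; -35.7 -32.3 -8 0 0 -0.86 91; -35.2 -32.9 -8 0 0 -0.86 91; -34.7 -33.4 -8 0 0 -0.86 91")

```text
time_s: 0.72
ee_pos: [273.0, 365.5, 221.7]
ee_rot: [-180.0, -0.0, 171.4]
force: [1.2, 1.0, -0.9]
gripper_width: 91.4
```

Emit:
arm_command(deltas="-34 -34 -8 0 0 -0.86 91; -33.7 -34.4 -8 0 0 -0.86 91; -33 -35 -8 0 0 -0.86 91; -32.7 -35.4 -8 0 0 -0.86 91; -32 -36 -8 0 0 -0.86 91")

```text
time_s: 1.35
ee_pos: [416.1, 172.1, 261.7]
ee_rot: [180.0, -0.0, 175.7]
force: [0.6, 0.2, 0.1]
gripper_width: 91.1
```

Emit:
arm_command(deltas="-31.6 -36.4 -8 0 0 -0.86 91; -31 -37 -8 0 0 -0.86 91; -30.5 -37.3 -8 0 0 -0.86 91; -30 -37.8 -8 0 0 -0.86 91; -29.3 -38.2 -8 0 0 -0.86 91")

```text
time_s: 1.98
ee_pos: [559.9, -21.3, 301.6]
ee_rot: [180.0, -0.0, 180.0]
force: [0.9, -0.2, 0.7]
gripper_width: 90.8
```

Emit:
arm_command(deltas="0 0 0 0 0 0 91; 0 0 0 0 0 0 91")

```text
time_s: 2.22
ee_pos: [558.7, -19.6, 301.1]
ee_rot: [180.0, -0.1, 179.9]
force: [-0.4, -0.1, 0.1]
gripper_width: 90.9
```

```bash
python3 - <<'E'
from h import *
import json
s=state();print(s["ee_pos"],s["ee_rot"],s["qpos"],s["time_s"])
im=grab_frame("wrist");cv2.imwrite("pics/w1.png",im[:,:,::-1])
json.dump({k:np.array(s[k]).tolist() for k in("ee_pos","ee_rot")},open("w1.json","w"))
cv2.imwrite("pics/w1v.png",cv2.resize(im,(800,500),interpolation=cv2.INTER_CUBIC)[:,:,::-1])
E
```

```text
[558.69675132 -19.61012198 301.06989852] [ 1.79957130e+02 -1.01058302e-01  1.79945061e+02] [-3.21346266e+00  1.41112728e+01  7.86570484e+01  3.72772790e-02
  8.73349462e+01 -9.31602527e+01] 2.225
```

View pics/w1v.png

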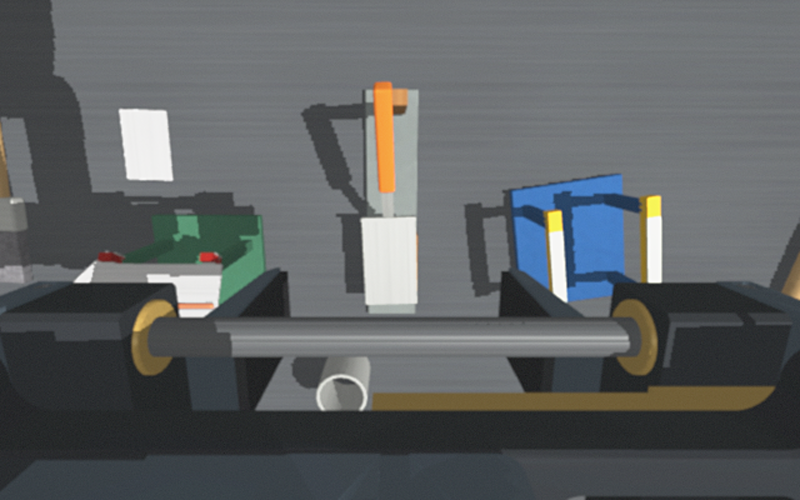

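The wrist view (scaled 1.25x) shows the orange handle from (384,82) to (388,190) and the blade centred at (390,260). The rack's red lugs are at (108,257) and (210,257), the stand's rails end at (555,212) and (653,200), and the small decoy plate is at (147,145). The fingers hide the far half, so I'll shift forward.

Emit:
arm_command(deltas="-35 0 0 0 0 0 91; -35 0 0 0 0 0 91; -35 0 0 0 0 0 91; 0 0 0 0 0 0 91; 0 0 0 0 0 0 91")

```text
time_s: 2.9
ee_pos: [663.3, -19.0, 301.7]
ee_rot: [180.0, -0.1, -180.0]
force: [0.7, -0.4, 0.4]
gripper_width: 91.2
```

```bash
python3 - <<'E'
from h import *
import json
s=state();print(s["ee_pos"],s["ee_rot"],s["time_s"])
im=grab_frame("wrist");cv2.imwrite("pics/w2.png",im[:,:,::-1])
json.dump({k:np.array(s[k]).tolist() for k in("ee_pos","ee_rot")},open("w2.json","w"))
a=cv2.resize(im[0:270,40:240],None,fx=2.2,fy=2.2,interpolation=cv2.INTER_CUBIC)
b=cv2.resize(im[0:270,240:400],None,fx=2.2,fy=2.2,interpolation=cv2.INTER_CUBIC)
cv2.imwrite("pics/w2v.png",np.hstack([a,b])[:,:,::-1])
E
```

```text
[663.30125534 -18.96994039 301.71753888] [ 1.79983664e+02 -6.36368545e-02 -1.79961631e+02] 2.9
```

View pics/w2v.png

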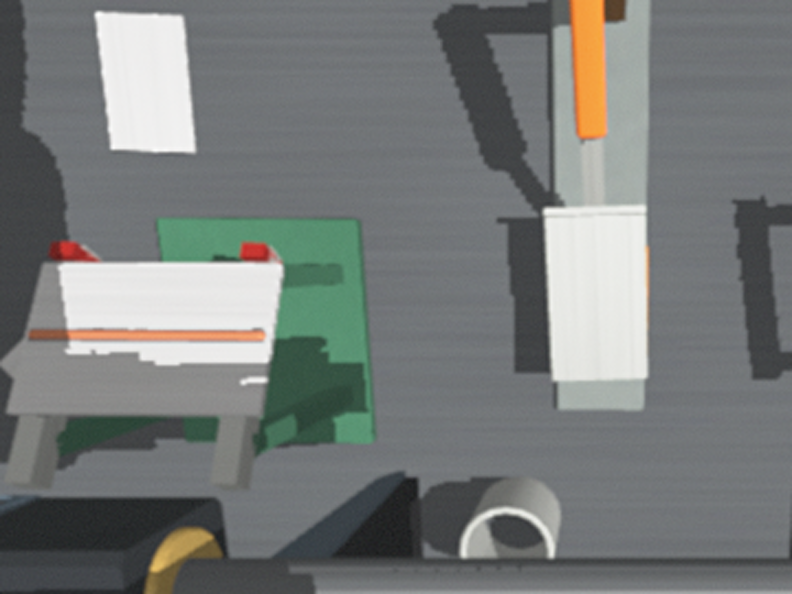

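The crop (scale 2.2, u=40+px/2.2) shows the big sample with bead between (43,262), (283,262), (263,415) and (7,412), lying on the green rack. This is the one for the job: it is the largest, it has the bead and it rests against the red lugs. The small plain plate at (145,82) and the grey one at (3,365) are decoys. The blade runs from its heel at (543–646,207) to its tip at (552–648,380). Now to turn these into positions.

```bash
python3 - <<'E'
from h import *
import json
s1=json.load(open("w1.json"));s2=json.load(open("w2.json"))
C1=cam("wrist",s1);C2=cam("wrist",s2);T=cam("top")
im1=cv2.imread("pics/w1.png")[:,:,::-1].copy();im2=cv2.imread("pics/w2.png")[:,:,::-1].copy()
px=lambda l:[(40+(a+.5)/2.2-.5,(b+.5)/2.2-.5) for a,b in l]
def show(n,C,uv,z): print(n,onz(C,uv,z).round(1)[:,:2].tolist())
show("rackbase z8",C2,px([(157,218),(360,218),(373,442)]),8)
show("cradle base far z6",C2,px([(557,409),(643,409)]),6)
show("heel z52",C2,px([(543,208),(646,206)]),52)
show("tip z43",C2,px([(552,381),(648,378)]),43)
# sample corners on slope plane : seat z=140 assume; solve z along slope
near=px([(43,262),(283,262)]);far=px([(7,412),(263,416)])
show("near z122",C2,near,140-40*.5+4*.866);show("far z162",C2,far,140+20+3.5)
# lugs, rail ends
for n,im,C in(("w1",im1,C1),("w2",im2,C2)):
    for col,z in(("orange",104),("yellow",100),("red",120)):
        for b in blobs(mask(im,col),15)[:5]:
            x,y,w,h=cv2.boundingRect(b);r=cv2.minAreaRect(b)
            print(n,col,(x,y,w,h),np.round(r[0],1),onz(C,[r[0]],z).round(1)[0,:2])
b=blobs(mask(im1,"orange"),100)[0][:,0,:]
for v in range(66,152,12):
    r=b[b[:,1]==v][:,0]; print("h",v,r.min(),r.max())
E
```

```text
rackbase z8 [[567.8, -309.2], [567.7, -177.9], [717.0, -180.6]]
cradle base far z6 [[694.0, -52.4], [693.9, 7.0]]
heel z52 [[564.5, -55.7], [563.4, 4.8]]
tip z43 [[668.6, -52.8], [666.7, 8.0]]
near z122 [[595.6, -302.0], [595.5, -181.3]]
far z162 [[664.5, -301.6], [666.3, -180.9]]
w1 orange (299, 66, 14, 7) [305.4  68.7] [435.9 -30.1]
w1 orange (300, 74, 6, 79) [301.9 113. ] [484.2 -34.5]
w1 yellow (512, 156, 16, 70) [519.5 190.5] [577.  233.3]
w1 yellow (435, 168, 15, 21) [442.4 177.8] [560.9 136.6]
w1 red (160, 202, 15, 7) [167. 205.] [ 589.8 -194.9]
w1 red (79, 202, 18, 7) [ 87.5 205.7] [ 590.5 -289.1]
w2 orange (299, 0, 14, 62) [302.2  31.1] [501.9 -33. ]
w2 yellow (524, 65, 18, 105) [532.5 117. ] [593.2 236.6]
w2 yellow (443, 79, 19, 103) [451.8 130. ] [608.2 143.3]
w2 red (63, 110, 19, 8) [ 72.  113.5] [ 589.9 -289.3]
w2 red (150, 111, 12, 7) [155.5 114. ] [ 590.3 -196.5]Traceback (most recent call last):
  File "<stdin>", line 21, in <module>
IndexError: list index out of range
```

```bash
python3 - <<'E'
from h import *
import json
s1=json.load(open("w1.json"));s2=json.load(open("w2.json"))
C1=cam("wrist",s1);C2=cam("wrist",s2)
im1=cv2.imread("pics/w1.png")[:,:,::-1].copy();im2=cv2.imread("pics/w2.png")[:,:,::-1].copy()
hsv=cv2.cvtColor(im1,cv2.COLOR_RGB2HSV)
m=cv2.inRange(hsv,(4,170,200),(18,255,255)); m[:, :280]=0; m[:,340:]=0
for v in range(70,152,10):
    r=np.where(m[v]>0)[0]
    if len(r)<4: continue
    z=117
    for _ in range(5):
        P=onz(C1,[((r.min()+r.max())/2,v)],z)[0]; z=117.2-np.tan(np.radians(25))*(P[0]-482.6)
    print("handle",v,r.min(),r.max(),P.round(1))
# stand rails: yellow + white between -> use yellow end quads
h2=cv2.cvtColor(im2,cv2.COLOR_RGB2HSV)
for nm,im,C in(("w1",im1,C1),("w2",im2,C2)):
    mk=mask(im,"yellow"); mk[:,:400]=0
    h=cv2.cvtColor(im,cv2.COLOR_RGB2HSV); wh=cv2.inRange(h,(0,0,200),(180,40,255)); 
    mk=cv2.bitwise_or(mk,wh); mk[:,:420]=0; mk[:,570:]=0; mk[240:]=0
    for b in blobs(cv2.morphologyEx(mk,cv2.MORPH_CLOSE,np.ones((3,3))),200):
        q=cv2.approxPolyDP(b,4,True)[:,0,:]; print(nm,q.tolist(),onz(C,q,100).round(0)[:,:2].tolist())
a=cv2.resize(im2[50:200,420:560],None,fx=4,fy=4,interpolation=cv2.INTER_CUBIC)
cv2.imwrite("pics/w2s.png",a[:,:,::-1])
E
```

```text
handle 70 300 312 [441.7 -28.6 136.3]
handle 80 300 313 [451.  -28.3 131.9]
handle 90 300 313 [460.7 -28.5 127.4]
handle 100 301 313 [470.7 -28.1 122.7]
handle 110 301 313 [481.1 -28.3 117.9]
handle 120 302 313 [492.  -27.9 112.8]
handle 130 303 313 [503.3 -27.5 107.6]
handle 140 303 314 [515.1 -27.1 102.1]
handle 150 304 314 [527.3 -26.6  96.3]
w1 [[512, 158], [514, 225], [528, 225], [527, 157]] [[537.0, 218.0], [622.0, 233.0], [622.0, 250.0], [536.0, 236.0]]
w1 [[438, 169], [440, 231], [453, 239], [448, 169]] [[550.0, 130.0], [630.0, 140.0], [640.0, 157.0], [550.0, 142.0]]
w2 [[540, 65], [524, 70], [524, 153], [530, 169], [540, 167]] [[536.0, 236.0], [541.0, 219.0], [635.0, 233.0], [655.0, 243.0], [652.0, 255.0]]
w2 [[456, 79], [443, 82], [452, 181], [461, 179]] [[551.0, 142.0], [554.0, 128.0], [670.0, 149.0], [667.0, 160.0]]
```

View pics/w2s.png

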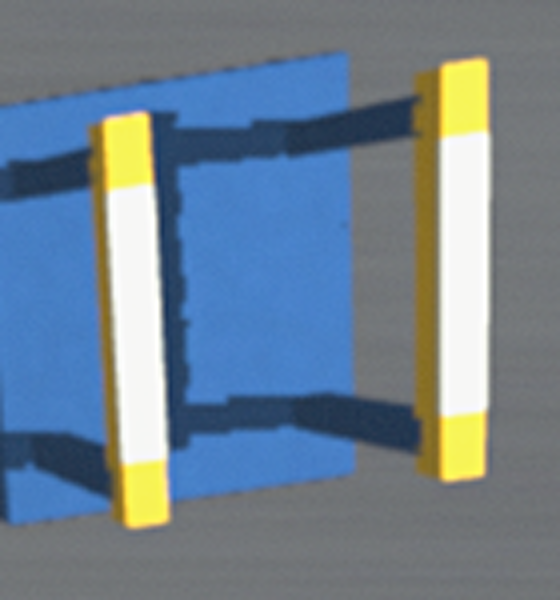

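The crop (4x, offset 420,50) shows the stand's two yellow rails with white pads. The top corners of rail A are (102,115), (150,112), (169,522) and (124,527). Those of rail B are (440,62), (488,58), (487,475) and (442,480).

```bash
cat >> h.py <<'E'
G=np.array([-135,0,64.])
TG=Rn.from_matrix(np.array([[-np.cos(np.radians(25)),0,-np.sin(np.radians(25))],[0,1,0],[np.sin(np.radians(25)),0,-np.cos(np.radians(25))]]))  # tool axes in spatula frame
def spat_rot(yaw,noseup): return E(0,-noseup,yaw)
def tcp_for(o,yaw,noseup,off=(0,0,0)):
    """TCP pose for spatula origin o"""
    S=spat_rot(yaw,noseup); R=S*TG
    return np.array(o,float)+S.apply(G+np.array(off))+R.apply([0,0,19.]),R
E
python3 - <<'E'
from h import *
import json
C2=cam("wrist",json.load(open("w2.json")))
A=[(102,115),(150,112),(169,522),(124,527)];B=[(440,62),(488,58),(487,475),(442,480)]
f=lambda l:onz(C2,[(420+(a+.5)/4-.5,50+(b+.5)/4-.5) for a,b in l],100)
a,b=f(A),f(B);print(a.round(1)[:,:2].tolist(),b.round(1)[:,:2].tolist())
print("centre",(a.mean(0)+b.mean(0))/2)
for q in(a,b):
    d=q[2]+q[3]-q[0]-q[1];print("yaw",np.degrees(np.arctan2(d[1],d[0])),np.linalg.norm(d)/2)
d=b.mean(0)-a.mean(0);print("yaw",np.degrees(np.arctan2(-d[0],d[1])),np.linalg.norm(d))
S=spat_rot(1.4,0);o=np.array([482.6,-28,104])-S.apply(G);print("origin",o)
p,R=tcp_for(o,1.4,0);print("grasp tcp",p,R.as_euler("xyz",degrees=True))
pre=p-R.apply([0,0,90]);print("pre",pre)
q,Q=plan(pre,R,8)
E
```

```text
[[550.3, 130.0], [549.5, 143.6], [668.4, 161.5], [670.0, 147.8]] [[536.1, 224.5], [535.0, 238.0], [653.9, 256.9], [655.4, 243.4]]
centre [602.32481913 193.20944778 100.        ]
yaw 8.52991688462738 120.60179611116803
yaw 9.003485251346165 120.5759843248889
yaw 8.67821029569905 96.05079563877301
origin [617.55970112 -24.70165595  40.        ]
grasp tcp [474.57264999 -28.19618421  86.78015205] [ 180.   -25.  -178.6]
pre [512.59693952 -27.26689059 168.34785288]
1 [18.8 -1.  16.7] [ 0.04  3.12 -0.17]
2 [17.9 -0.9 17.7] [ 0.04  3.12 -0.17]
3 [16.9 -0.9 18.7] [ 0.04  3.12 -0.17]
4 [15.9 -0.8 19.6] [ 0.04  3.12 -0.17]
5 [14.8 -0.8 20.4] [ 0.04  3.12 -0.17]
6 [13.6 -0.7 21.2] [ 0.04  3.12 -0.17]
7 [12.4 -0.6 21.9] [ 0.04  3.12 -0.17]
8 [11.3 -0.6 22.6] [ 0.04  3.12 -0.17]
```

Emit:
arm_command(deltas="18.8 -1 16.7 0 3.12 -0.17 91; 17.9 -0.9 17.7 0 3.12 -0.17 91; 16.9 -0.9 18.7 0 3.12 -0.17 91; 15.9 -0.8 19.6 0 3.12 -0.17 91; 14.8 -0.8 20.4 0 3.12 -0.17 60")

```text
time_s: 3.58
ee_pos: [568.3, -25.0, 216.6]
ee_rot: [179.9, -15.9, -179.2]
force: [0.2, 0.0, -0.5]
gripper_width: 84.1
```

Emit:
arm_command(deltas="13.6 -0.7 21.2 0 3.12 -0.17 60; 12.4 -0.6 21.9 0 3.12 -0.17 60; 11.3 -0.6 22.6 0 3.12 -0.17 60; 0 0 0 0 0 0 60; 0 0 0 0 0 0 60")

```text
time_s: 4.2
ee_pos: [514.0, -27.6, 168.1]
ee_rot: [179.7, -24.9, -178.6]
force: [-0.1, 0.0, 1.0]
gripper_width: 59.8
```

```bash
python3 - <<'E'
from h import *
s=state();print(s["ee_pos"],s["ee_rot"],s["gripper_width"],s["time_s"])
p,R=tcp_for([617.56,-24.7,40],1.4,0); plan(p,R,4)
im=grab_frame("wrist");C=cam("wrist",s)
a=cv2.resize(im,(800,500));cv2.imwrite("pics/w3.png",a[:,:,::-1])
print(proj(C,[[482.6,-28,104],p])*1.25)
E
```

```text
[514.02669428 -27.63563552 168.07655258] [ 179.6752915   -24.91090935 -178.5920261 ] 59.75260050082463 4.2
1 [ 0.4 -0.  22.6] [0.08 0.02 0.  ]
2 [ 0.4 -0.  22.6] [0.08 0.02 0.  ]
3 [ 0.4  0.  22.6] [0.08 0.02 0.  ]
4 [ 0.3  0.1 22.6] [0.08 0.02 0.  ]
[[393.67987042 248.58857614]
 [393.53614598 242.36674784]]
```

View pics/w3.png

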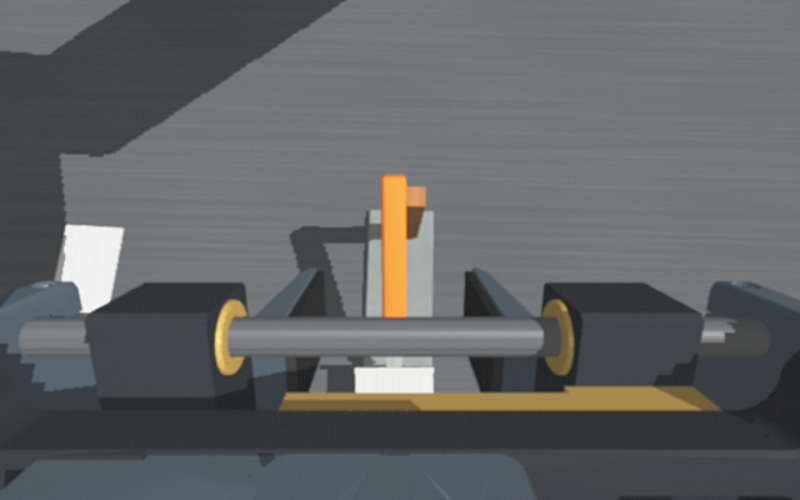

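The handle, centred at about (395,248), sits squarely between the fingers (midline about 395). Descending and gripping.

Emit:
arm_command(deltas="0.4 0 22.6 0.08 0 0 60; 0.4 0 22.6 0.08 0 0 50; 0.4 0 22.6 0.08 0 0 40; 0.3 0 22.6 0.08 0 0 36; 0 0 0 0 0 0 36")

```text
time_s: 4.88
ee_pos: [473.6, -28.2, 86.5]
ee_rot: [180.0, -25.0, -178.6]
force: [0.3, -1.2, 0.4]
gripper_width: 36.2
```

Emit:
arm_command(deltas="0 0 0 0 0 0 20; 0 0 0 0 0 0 10; 0 0 0 0 0 0 8; 0 0 0 0 0 0 8; 0 0 0 0 0 0 8", force=60)

```text
time_s: 5.5
ee_pos: [474.8, -28.5, 86.9]
ee_rot: [-180.0, -24.9, -178.6]
force: [2.7, -1.0, 2.2]
gripper_width: 8.0
```

```bash
python3 - <<'E'
from h import *
s=state();print(s["ee_pos"],s["ee_rot"],s["gripper_width"],s["force"],s["torque"],s["time_s"])
E
```

```text
[474.82128824 -28.45261908  86.86726592] [-179.97751334  -24.87872426 -178.5849528 ] 7.975642685065305 [ 2.72672031 -1.00994924  2.21417325] [-0.14454535 -0.23252928  0.0672308 ] 5.5
```

The opening reads 8 mm, but the bar is 16 mm wide. I need to look.

```bash
python3 - <<'E'
from h import *
im=grab_frame("wrist");b=grab_frame("side")
a=cv2.resize(im[100:400,160:480],None,fx=1.25,fy=1.25,interpolation=cv2.INTER_CUBIC)
b=cv2.resize(b[170:260,280:430],None,fx=2.6,fy=2.6,interpolation=cv2.INTER_CUBIC)
b=cv2.copyMakeBorder(b,0,a.shape[0]-b.shape[0],0,0,cv2.BORDER_CONSTANT)
cv2.imwrite("pics/w4.png",np.hstack([a,b])[:,:,::-1])
E
```

```text
(no output)
```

View pics/w4.png

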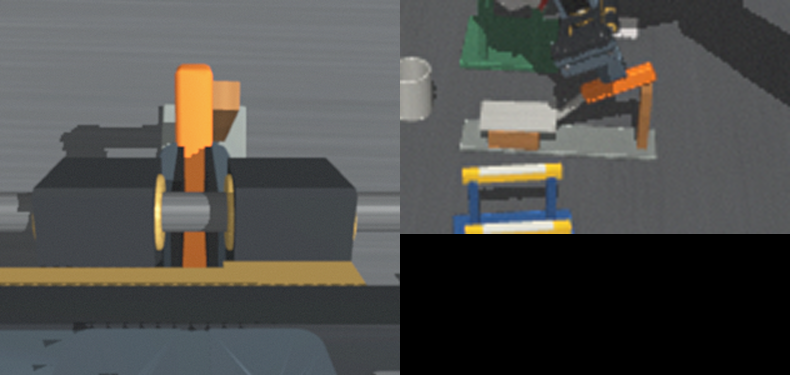

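The handle (about x=193 in the left crop) is between the fingers. The opening reads exactly the commanded 8, so I'll command a full close to see whether it really holds.

Emit:
arm_command(deltas="0 0 0 0 0 0 0; 0 0 0 0 0 0 0; 0 0 0 0 0 0 0", force=60)

```text
time_s: 5.98
ee_pos: [474.7, -28.3, 86.8]
ee_rot: [-180.0, -24.9, -178.6]
force: [2.3, -0.4, 5.0]
gripper_width: 0.4
```

```bash
python3 - <<'E'
from h import *
im=grab_frame("wrist");b=grab_frame("side")
s=state();print(s["gripper_width"],s["force"],s["torque"])
a=cv2.resize(im[140:320,240:400],None,fx=2.5,fy=2.5,interpolation=cv2.INTER_CUBIC)
b=cv2.resize(b[170:240,300:400],None,fx=3.9,fy=3.9,interpolation=cv2.INTER_CUBIC)
b=cv2.copyMakeBorder(b,0,a.shape[0]-b.shape[0],0,0,cv2.BORDER_CONSTANT)
cv2.imwrite("pics/w5.png",np.hstack([a,b])[:,:,::-1])
E
```

```text
0.390528899720287 [ 2.30730662 -0.11926767  5.04090299] [-0.13492212 -0.16218706  0.08568732]
```

View pics/w5.png

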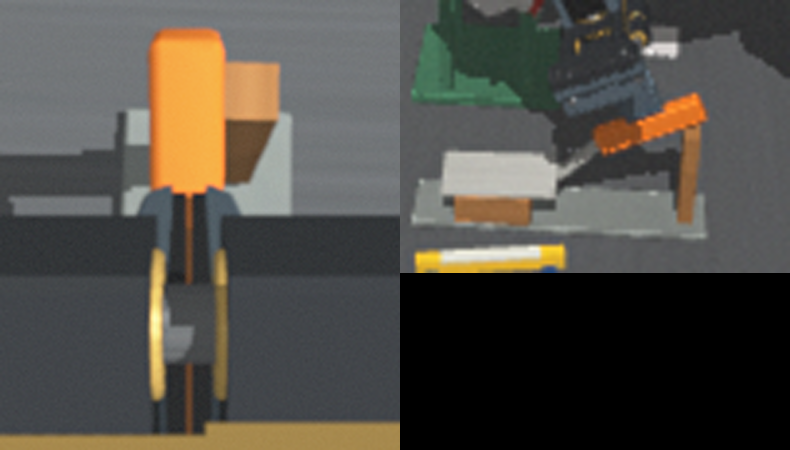

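```bash
python3 - <<'E'
from h import *
s=state();C=cam("wrist",s);S=cam("side")
o=np.array([617.56,-24.7,40]);R=spat_rot(1.4,0);c,n=np.cos(np.radians(25)),np.sin(np.radians(25))
rear=o+R.apply(G+50*np.array([-c,0,n])+12*np.array([n,0,c]));front=o+R.apply(G+50*np.array([c,0,-n])+12*np.array([n,0,c]))
f=lambda p:(proj(C,p)-[240,140])*2.5
g=lambda p:(proj(S,p)-[300,170])*3.9+[400,0]
print("rear/front wrist",f(rear),f(front),"side",g(rear),g(front))
print("tcp wrist",f(s["ee_pos"]),"side",g(s["ee_pos"]),"tip",g(o+R.apply([50,0,3])),"heel",g(o+R.apply([-54,0,12])))
print("tcp+30 along -z side",g(s["ee_pos"]-30*Rn.from_euler("xyz",s["ee_rot"],degrees=True).as_matrix()[:,2]))
E
```

```text
rear/front wrist [[187.65530821  32.68830565]] [[187.46103795 465.62120493]] side [[699.31834766  92.93995795]] [[593.60302687 127.97159291]]
tcp wrist [[187.27830498 218.60360833]] side [[658.69165643 135.99318321]] tip [[444.53591772 167.18276167]] heel [[558.29085893 163.1091022 ]]
tcp+30 along -z side [[646.22345071 111.37693143]]
```

The projected handle ends match the picture, so the spatula's position is right. The tips, however, sit about 28 mm short of the reported TCP, judging from their appearance in the wrist view at 60 mm opening. The fingers closed above the bar. I'll open, go about 28 mm deeper while watching the force, and close again.

Emit:
arm_command(deltas="0 0 -4 0 0 0 0; 0 0 0 0 0 0 40; 0 0 0 0 0 0 40; 0 0 0 0 0 0 40; 0 0 0 0 0 0 40")

```text
time_s: 6.7
ee_pos: [475.8, -28.2, 90.0]
ee_rot: [180.0, -25.0, -178.6]
force: [0.0, -0.1, 0.4]
gripper_width: 37.8
```

Emit:
arm_command(deltas="0 0 10 0 0 0 40; 0 0 10 0 0 0 40; 0 0 6 0 0 0 40; 0 0 6 0 0 0 40; 0 0 0 0 0 0 40")

```text
time_s: 7.32
ee_pos: [462.0, -28.5, 60.8]
ee_rot: [180.0, -25.0, -178.6]
force: [0.1, -0.3, 0.3]
gripper_width: 39.9
```

Emit:
arm_command(deltas="0 0 0 0 0 0 20; 0 0 0 0 0 0 8; 0 0 0 0 0 0 8; 0 0 0 0 0 0 8; 0 0 0 0 0 0 8", force=60)

```text
time_s: 7.95
ee_pos: [462.6, -28.6, 61.2]
ee_rot: [180.0, -24.9, -178.6]
force: [-0.2, 0.7, 1.1]
gripper_width: 15.6
```

Now gripping at 15.6 mm. I'll lock in the tool-to-spatula relation, lift, and plan the approach to the rack.

```bash
cat >> h.py <<'E'
# tool pose at the grasp (measured) <-> spatula pose there: fixed relation
RT=E(180,-24.95,-178.6); PT=np.array([462.4,-28.5,61.1]); RS=spat_rot(1.4,0); OS=np.array([617.56,-24.7,40.])
def tool(o,yaw,up):
    S=spat_rot(yaw,up); return np.array(o,float)+S.apply(RS.inv().apply(PT-OS)), S*(RS.inv()*RT)
def spat(s=None):
    s=s or state(); R=Rn.from_euler("xyz",s["ee_rot"],degrees=True); S=R*(RT.inv()*RS)
    o=s["ee_pos"]-S.apply(RS.inv().apply(PT-OS)); e=S.as_euler("xyz",degrees=True); return o.round(1),np.round([e[2],-e[1],e[0]],2)
c30,s30=np.cos(np.pi/6),.5
def slope(a,b,seat=(633,-242,140)): return np.array(seat)+a*np.array([c30,0,s30])+b*np.array([-s30,0,c30])
E
python3 - <<'E'
from h import *
print(spat())
p,R=tool(OS+[0,0,90],1.4,0); print(p); p,R=plan(p,R,4)
print('-- entry'); p,R=plan(*tool(slope(-135,-15),-.3,30),10,p,R)
E
```

```text
(array([617.8, -24.7,  40.2]), array([1.42, 0.03, 0.  ]))
[462.4 -28.5 151.1]
1 [  9.5   0.  -20.4] [-0.    0.01  0.  ]
2 [  9.5   0.  -20.3] [-0.    0.01  0.  ]
3 [  9.6   0.  -20.4] [-0.    0.01  0.  ]
4 [  9.5   0.1 -20.3] [-0.    0.01  0.  ]
-- entry
1 [  1.7 -21.1  17.4] [-0.03 -3.    0.17]
2 [  2.5 -21.1  17.3] [-0.03 -3.    0.17]
3 [  3.4 -21.1  17.2] [-0.03 -3.    0.17]
4 [  4.2 -21.1  16.9] [-0.03 -3.    0.17]
5 [  5.  -21.1  16.7] [-0.03 -3.    0.17]
6 [  5.9 -21.2  16.4] [-0.03 -3.    0.17]
7 [  6.6 -21.2  16.1] [-0.03 -3.    0.17]
8 [  7.4 -21.2  15.7] [-0.03 -3.    0.17]
9 [  8.2 -21.2  15.2] [-0.03 -3.    0.17]
10 [  8.9 -21.3  14.8] [-0.03 -3.    0.17]
```

Emit:
arm_command(deltas="2.5 0 -5.5 0 0 0 8; 9 0 -19 0 0 0 8; 9 0 -19 0 0 0 8; 9 0 -19 0 0 0 8; 8.5 0 -19 0 0 0 8")

```text
time_s: 8.57
ee_pos: [462.0, -28.5, 151.7]
ee_rot: [180.0, -25.0, -178.6]
force: [-0.4, -1.0, -1.8]
gripper_width: 15.6
```

Emit:
arm_command(deltas="1.7 -21 17.4 0 -3 0.17 8; 2.5 -21 17.3 0 -3 0.17 8; 3.4 -21 17.2 0 -3 0.17 8; 4.2 -21 16.9 0 -3 0.17 8; 5 -21 16.7 0 -3 0.17 8")

```text
time_s: 9.2
ee_pos: [419.8, -135.0, 75.3]
ee_rot: [-179.7, -9.9, -179.4]
force: [-0.1, -0.6, -2.7]
gripper_width: 15.4
```

Emit:
arm_command(deltas="5.9 -21.2 16.4 0 -3 0.17 8; 6.6 -21.2 16 0 -3 0.17 8; 7.4 -21.2 15.7 0 -3 0.17 8; 8.2 -21.2 15.2 0 -3 0.17 8; 8.9 -21.3 14.8 0 -3 0.17 8")

```text
time_s: 9.82
ee_pos: [378.0, -241.4, 0.4]
ee_rot: [-179.7, 5.1, 179.8]
force: [0.1, 0.5, -2.2]
gripper_width: 16.0
```

Emit:
arm_command(deltas="0 0 0 0 0 0 8; 0 0 0 0 0 0 8")

```text
time_s: 10.07
ee_pos: [379.1, -241.1, 1.0]
ee_rot: [-179.7, 5.0, 179.8]
force: [0.0, 1.0, -2.0]
gripper_width: 15.8
```

```bash
python3 - <<'E'
from h import *
s=state();print(s["ee_pos"],s["ee_rot"],s["gripper_width"],s["time_s"],s["qpos"]);print(spat(s),slope(-135,-15))
im=grab_frame("wrist");b=grab_frame("side");C=cam("wrist",s);S=cam("side")
cv2.imwrite("pics/e1.png",im[:,:,::-1]);
a=cv2.resize(im[:,60:480],None,fx=1,fy=1)
b=cv2.resize(b[130:230,280:400],None,fx=3.1,fy=3.1,interpolation=cv2.INTER_CUBIC)
b=cv2.copyMakeBorder(b,0,a.shape[0]-b.shape[0],0,0,cv2.BORDER_CONSTANT)
cv2.imwrite("pics/e1v.png",np.hstack([a,b])[:,:,::-1])
o,e=spat(s);Q=spat_rot(e[0],e[1])
P=np.array([o+Q.apply(v) for v in([50,30,3],[50,-30,3],[-54,30,12],[-54,-30,12])])
print("blade side px",((proj(S,P)-[280,130])*3.1+[420,0]).round(0).tolist())
print("wrist px",(proj(C,P)-[60,0]).round(0).tolist())
E
```

```text
[ 379.06203506 -241.06660961    1.02422203] [-179.71791155    5.04215297  179.77567151] 15.820874609124552 10.075 [ -36.15667246   17.25440388  123.29514108    4.72492966   35.29075937
 -129.67820678]
(array([ 524. , -241.4,   60.3]), array([-0.09, 29.99, -0.32])) [ 523.58657049 -242.           59.50961894]
blade side px [[614.0, 137.0], [616.0, 111.0], [688.0, 169.0], [687.0, 143.0]]
wrist px [[308.0, 592.0], [202.0, 591.0], [305.0, 397.0], [205.0, 397.0]]
```

View pics/e1v.png

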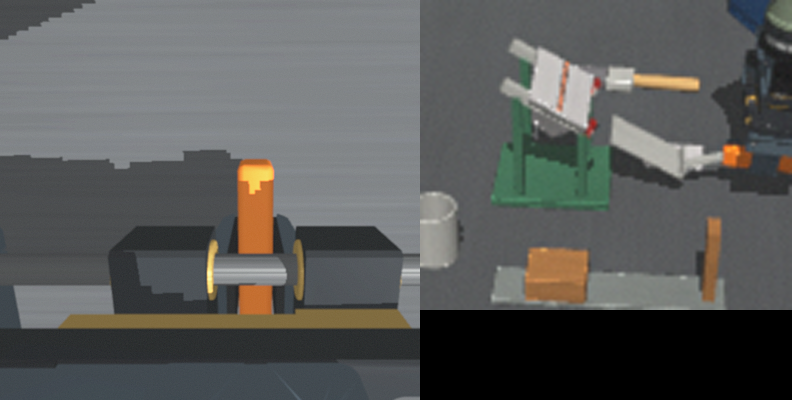

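The side crop shows the blade (tip at about (613,130), heel at about (690,165)) where the projection puts it. It is lined up with the opening below the sample, whose near edge with the red lugs is at about (590,125). Next I'll plan the insertion and the lift.

```bash
python3 - <<'E'
from h import *
p,R=plan(*tool(slope(6,-15),-.3,30),12)
print("lift normal 35"); p,R=plan(*tool(slope(6,22),-.3,30),6,p,R)
E
```

```text
1 [-10.6  -0.   -4.9] [-0.03  0.    0.01]
2 [-10.6  -0.   -4.9] [-0.03  0.    0.01]
3 [-10.6  -0.   -4.9] [-0.03  0.    0.01]
4 [-10.5  -0.   -4.9] [-0.03  0.    0.01]
5 [-10.6  -0.   -4.9] [-0.03  0.    0.01]
6 [-10.5  -0.   -4.8] [-0.03  0.    0.01]
7 [-10.6  -0.   -4.9] [-0.03  0.    0.01]
8 [-10.5  -0.   -4.8] [-0.03  0.    0.01]
9 [-10.6  -0.   -4.9] [-0.03  0.    0.01]
10 [-10.5   0.   -4.8] [-0.03  0.    0.01]
11 [-10.6   0.   -4.9] [-0.03  0.    0.01]
12 [-10.5   0.   -4.8] [-0.03  0.    0.01]
lift normal 35
1 [ 2.6 -0.  -5.6] [0.01 0.01 0.01]
2 [ 2.6 -0.  -5.6] [0.01 0.01 0.01]
3 [ 2.6 -0.  -5.6] [0.01 0.01 0.01]
4 [ 2.6 -0.  -5.6] [0.01 0.01 0.01]
5 [ 2.6 -0.  -5.6] [0.01 0.01 0.01]
6 [ 2.6 -0.1 -5.6] [0.01 0.01 0.01]
```

Emit:
arm_command(deltas="-10.6 0 -4.9 0 0 0 8; -10.6 0 -4.9 0 0 0 8; -10.6 0 -4.9 0 0 0 8; -10.5 0 -4.8 0 0 0 8; -10.6 0 -4.9 0 0 0 8")

```text
time_s: 10.8
ee_pos: [430.0, -241.2, 30.0]
ee_rot: [-179.7, 5.1, 179.8]
force: [-0.6, -0.5, -1.8]
gripper_width: 15.5
```

Emit:
arm_command(deltas="-10.5 0 -4.8 0 0 0 8; -10.6 0 -4.9 0 0 0 8; -10.5 0 -4.8 0 0 0 8; -10.6 0 -4.9 0 0 0 8; 0 0 0 0 0 0 8")

```text
time_s: 11.42
ee_pos: [470.8, -241.6, 53.2]
ee_rot: [-179.7, 5.1, 179.8]
force: [-0.1, -0.6, -3.0]
gripper_width: 15.4
```

Emit:
arm_command(deltas="-10.5 0 -4.8 0 0 0 8; -10.6 0 -4.9 0 0 0 8; -10.5 0 -4.8 0 0 0 8; 0 0 0 0 0 0 8; 0 0 0 0 0 0 8")

```text
time_s: 12.05
ee_pos: [499.3, -241.1, 69.6]
ee_rot: [-179.7, 5.0, 179.8]
force: [-0.5, 0.1, -2.5]
gripper_width: 16.0
```

```bash
python3 - <<'E'
from h import *
s=state();print(spat(s),slope(6,-15),s["force"],s["torque"],s["time_s"])
b=grab_frame("side");t=grab_frame("top")
b=cv2.resize(b[130:210,290:400],None,fx=4,fy=4,interpolation=cv2.INTER_CUBIC)
a=cv2.resize(t[140:220,350:430],None,fx=4,fy=4,interpolation=cv2.INTER_CUBIC)
cv2.imwrite("pics/i1.png",np.hstack([a,b])[:,:,::-1])
E
```

```text
(array([ 644.3, -241.4,  128.8]), array([-0.08, 29.94, -0.3 ])) [ 645.69615242 -242.          130.00961894] [-0.46962975  0.1016401  -2.46527331] [0.0121703  0.26941849 0.02735719] 12.05
```

View pics/i1.png

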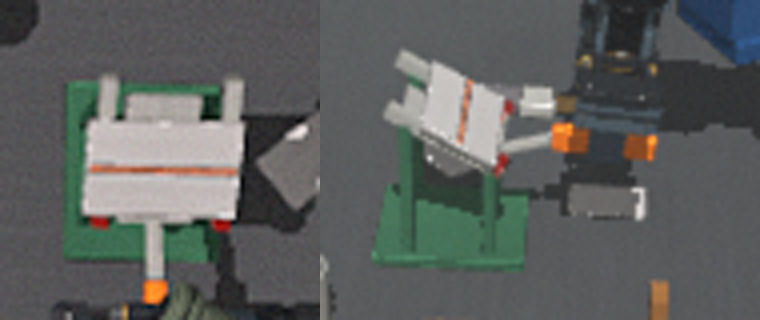

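The top crop shows the blade centred under the sample, with its tip showing past the far edge at (165,105) and the heel just behind the near edge at (150,219). No contact force. Lifting square to the slope.

Emit:
arm_command(deltas="1.9 0 -4 0 0 0 8; 1.9 0 -4 0 0 0 8; 1.4 0 -3 0 0 0 8; 1.4 0 -3 0 0 0 8; 1.4 0 -3 0 0 0 8")

```text
time_s: 12.78
ee_pos: [489.8, -241.1, 86.0]
ee_rot: [-179.7, 5.0, 179.8]
force: [0.1, 0.4, -3.9]
gripper_width: 15.6
```

Emit:
arm_command(deltas="1.9 0 -4 0 0 0 8; 2.6 0 -5.6 0 0 0 8; 2.6 0 -5.6 0 0 0 8; 2.6 0 -5.6 0 0 0 8; 0 0 0 0 0 0 8")

```text
time_s: 13.4
ee_pos: [478.9, -241.2, 106.6]
ee_rot: [-179.7, 5.1, 179.8]
force: [-0.4, 0.6, -3.2]
gripper_width: 15.7
```

```bash
python3 - <<'E'
from h import *
s=state();print(spat(s),slope(6,22),s["force"],s["torque"],s["time_s"])
p,R=plan(*tool([620,-242,235],-.3,0),10)
E
```

```text
(array([ 623.8, -241.5,  166.1]), array([-0.07, 30.06, -0.36])) [ 627.19615242 -242.          162.05255888] [-0.4221328   0.61110424 -3.23175381] [0.02459949 0.40602694 0.00224117] 13.4
1 [  0.1  -0.1 -15. ] [-0.03  3.01 -0.  ]
2 [  0.9  -0.1 -15. ] [-0.03  3.01 -0.  ]
3 [  1.6  -0.1 -14.9] [-0.03  3.01 -0.  ]
4 [  2.4  -0.1 -14.8] [-0.03  3.01 -0.  ]
5 [  3.2  -0.  -14.7] [-0.03  3.01 -0.  ]
6 [  4.   -0.  -14.5] [-0.03  3.01 -0.  ]
7 [  4.7  -0.  -14.3] [-0.03  3.01 -0.  ]
8 [  5.5  -0.  -14. ] [-0.03  3.01 -0.  ]
9 [  6.2  -0.1 -13.7] [-0.03  3.01 -0.  ]
10 [  6.9  -0.  -13.3] [-0.03  3.01 -0.  ]
```

The load is on the blade: torque rose from 0.27 to 0.41 N·m. Levelling while rising.

Emit:
arm_command(deltas="0 0 -8 0 1 0 8; 0.5 0 -15 0 2 0 8; 1 0 -15 0 3 0 8; 1.6 0 -15 0 3 0 8; 2.4 0 -15 0 3 0 8")

```text
time_s: 14.02
ee_pos: [472.4, -240.7, 174.3]
ee_rot: [-179.7, -7.0, 179.7]
force: [0.2, -0.1, -3.1]
gripper_width: 15.6
```

Emit:
arm_command(deltas="3.2 0 -15 -0.1 3 0 8; 4 0 -14.5 -0.1 3 0 8; 4.7 0 -14.3 0 3 0 8; 5.5 0 -14 -0.1 3 0 8; 6.2 0 -13.7 0 3 0 8")

```text
time_s: 14.65
ee_pos: [465.9, -240.5, 249.2]
ee_rot: [180.0, -22.0, 179.7]
force: [0.1, 0.6, -3.6]
gripper_width: 15.7
```

Emit:
arm_command(deltas="6 0 -6 0 2 0 8; 4 0 -4 0 1 0 8; 0 0 0 0 0 0 8; 0 0 0 0 0 0 8")

```text
time_s: 15.15
ee_pos: [459.8, -240.5, 262.0]
ee_rot: [180.0, -24.9, 179.7]
force: [0.2, -0.4, -3.5]
gripper_width: 15.7
```

```bash
python3 - <<'E'
from h import *
s=state();print(spat(s),s["force"],s["torque"],s["time_s"],s["qpos"])
w=grab_frame("wrist");b=grab_frame("side");t=grab_frame("top")
for n,i in(("w",w),("s",b),("t",t)): cv2.imwrite(f"pics/l1{n}.png",i[:,:,::-1])
b=cv2.resize(b[80:190,270:400],None,fx=3,fy=3,interpolation=cv2.INTER_CUBIC)
a=cv2.resize(t[130:220,340:440],None,fx=3.6,fy=3.6,interpolation=cv2.INTER_CUBIC)[:330]
b=b[:a.shape[0]];a=a[:b.shape[0]]
cv2.imwrite("pics/l1.png",np.hstack([a,b])[:,:,::-1])
S=cam("side");T=cam("top");o,e=spat(s);Q=spat_rot(e[0],e[1])
P=np.array([o+Q.apply(v) for v in([50,30,3],[50,-30,3],[-54,30,12],[-54,-30,12])])
print("side",((proj(S,P)-[270,80])*3+[a.shape[1],0]).round(0).tolist());print("top",((proj(T,P)-[340,130])*3.6).round(0).tolist())
E
```

```text
(array([ 615. , -241.3,  240.9]), array([-0.31,  0.01,  0.02])) [ 0.21292097 -0.42929621 -3.52175801] [ 0.03836229 -0.20714248  0.02337725] 15.15 [ -22.4325646    25.05334652   72.64935499   -9.46346737  105.40366575
 -112.77502396]
side [[498.0, 172.0], [503.0, 149.0], [584.0, 169.0], [587.0, 145.0]]
top [[161.0, 133.0], [235.0, 135.0], [162.0, 260.0], [236.0, 262.0]]
```

View pics/l1.png

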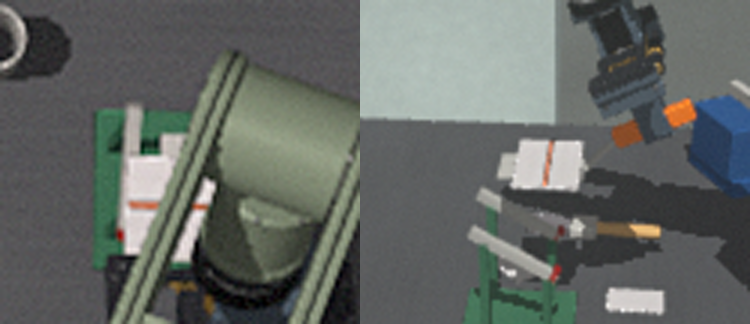

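The side crop shows the sample flat on the level blade. Its bead runs (552,142)–(547,187), its near edge is at the heel at about (584,140–190), and the blade tip shows ahead at (503,155). Now I'll measure where the sample lies on the blade.

```bash
python3 - <<'E'
from h import *
S=cam("side");T=cam("top");o=np.array([615,-241.3,240.9]);Q=spat_rot(-.31,0)
fs=cv2.imread("pics/l1s.png")[:,:,::-1].copy();ft=cv2.imread("pics/l1t.png")[:,:,::-1].copy()
for n,f,C,(x0,x1,y0,y1) in(("side",fs,S,(315,350,125,145)),("top",ft,T,(370,400,180,195))):
    h=cv2.cvtColor(f,cv2.COLOR_RGB2HSV);m=cv2.inRange(h,(2,90,90),(18,255,255));k=np.zeros_like(m);k[y0:y1,x0:x1]=m[y0:y1,x0:x1]
    v,u=np.where(k>0);P=onz(C,np.c_[u,v],o[2]+8);L=Q.inv().apply(P-o)
    print(n,len(u),"bead local x",np.median(L[:,0]),"y",L[:,1].min(),L[:,1].max(),"slope",np.degrees(np.polyfit(L[:,1],L[:,0],1)[0]))
    if n=="side":
        w=cv2.inRange(h,(0,0,150),(180,60,255))|k; kk=np.zeros_like(w);kk[120:150,300:345]=w[120:150,300:345]
        b=blobs(kk,50)[0];q=cv2.approxPolyDP(b,2,True)[:,0];print(q.tolist(),Q.inv().apply(onz(C,q,o[2]+7)-o).round(1)[:,:2].tolist())
# top: near-left edge rows
h=ft[:,:,0].astype(int)
for v in range(174,204,3): print(v,ft[v,370:400,0].tolist())
E
```

```text
side 18 bead local x -6.886869840842182 y -45.45176910970627 61.64757899528423 slope 0.29703729894206743
[[317, 132], [316, 138], [320, 138], [321, 142], [341, 143], [344, 135], [343, 127], [324, 126], [322, 131]] [[50.0, -3.4], [49.1, 42.1], [34.8, 41.0], [28.5, 69.7], [-42.5, 71.4], [-50.4, 12.0], [-43.8, -50.3], [28.3, -52.9], [32.3, -12.5]]
top 22 bead local x -8.479493413214513 y -5.208359806356427 67.23942718357158 slope -3.6328495433770835
174 [62, 66, 60, 86, 151, 201, 233, 227, 229, 230, 236, 241, 242, 238, 231, 231, 225, 206, 193, 143, 132, 130, 99, 68, 140, 139, 120, 41, 46, 53]
177 [63, 63, 51, 100, 163, 183, 228, 220, 217, 220, 219, 218, 220, 219, 219, 219, 223, 210, 126, 133, 122, 72, 98, 136, 132, 100, 44, 51, 57, 53]
180 [61, 62, 59, 114, 179, 213, 223, 221, 218, 219, 217, 220, 215, 217, 221, 217, 186, 132, 131, 120, 70, 102, 139, 134, 76, 38, 144, 210, 159, 117]
183 [61, 60, 64, 121, 184, 210, 225, 221, 222, 221, 221, 218, 220, 223, 222, 193, 128, 137, 108, 62, 131, 143, 121, 53, 43, 130, 217, 229, 212, 122]
186 [60, 52, 69, 140, 189, 193, 190, 198, 201, 196, 195, 199, 201, 185, 134, 133, 130, 99, 76, 128, 141, 123, 41, 83, 175, 216, 201, 189, 125, 37]
189 [58, 53, 84, 148, 204, 233, 224, 223, 223, 222, 225, 230, 220, 166, 128, 126, 71, 94, 140, 136, 107, 31, 87, 182, 234, 232, 196, 93, 37, 52]
192 [47, 30, 98, 171, 189, 214, 211, 215, 217, 218, 216, 183, 131, 131, 120, 75, 98, 140, 132, 86, 35, 122, 217, 219, 215, 182, 114, 58, 48, 54]
195 [38, 27, 87, 144, 172, 215, 223, 221, 218, 222, 192, 134, 133, 115, 62, 107, 143, 127, 71, 40, 132, 218, 223, 223, 175, 66, 96, 52, 47, 56]
198 [59, 58, 58, 48, 133, 225, 221, 221, 203, 150, 134, 129, 102, 72, 128, 145, 125, 54, 40, 140, 230, 226, 224, 173, 2, 38, 61, 58, 57, 56]
201 [36, 43, 41, 30, 28, 23, 18, 29, 92, 135, 131, 99, 75, 141, 141, 124, 36, 84, 171, 221, 215, 220, 190, 41, 7, 28, 29, 37, 54, 63]
```

```bash
cat >> h.py <<'E'
SEAT=np.array([602.3,193.2,100.]);SY=8.74
def over(h,lx=-8,ly=0): return tool(SEAT-spat_rot(SY,0).apply([lx,ly,0])+[0,0,h-3],SY,0)
E
python3 - <<'E'
from h import *
T=cam("top");o=np.array([615,-241.3,240.9])
print("left edge y local",(onz(T,[(372.9,186),(372.5,189),(373.2,180)],248)-o)[:,:2])
plan(*over(100),20)
E
```

```text
left edge y local [[ -6.38750289  64.81671059]
 [-15.1640184   65.93095352]
 [ 11.16864381  64.04102965]]
1 [-0.7 20.6  2.1] [ 0.19  0.   -0.41]
2 [-0.8 20.6  2. ] [ 0.19  0.   -0.41]
3 [-1.  20.6  2. ] [ 0.19  0.   -0.41]
4 [-1.1 20.6  1.9] [ 0.19  0.   -0.41]
5 [-1.3 20.6  1.8] [ 0.19  0.   -0.41]
6 [-1.4 20.5  1.8] [ 0.19  0.   -0.41]
7 [-1.6 20.5  1.7] [ 0.19  0.   -0.41]
8 [-1.7 20.5  1.6] [ 0.19  0.   -0.41]
9 [-1.9 20.5  1.6] [ 0.19  0.   -0.41]
10 [-2.  20.5  1.5] [ 0.19  0.   -0.41]
11 [-2.2 20.5  1.4] [ 0.19  0.   -0.41]
12 [-2.3 20.5  1.4] [ 0.19  0.   -0.41]
13 [-2.5 20.5  1.3] [ 0.19  0.   -0.41]
14 [-2.6 20.5  1.2] [ 0.19  0.   -0.41]
15 [-2.8 20.5  1.2] [ 0.19  0.   -0.41]
16 [-2.9 20.4  1.1] [ 0.19  0.   -0.41]
17 [-3.1 20.4  1. ] [ 0.19  0.   -0.41]
18 [-3.2 20.4  1. ] [ 0.19  0.   -0.41]
19 [-3.3 20.4  0.9] [ 0.19  0.   -0.41]
20 [-3.5 20.4  0.8] [ 0.19  0.   -0.41]
```

Emit:
arm_command(deltas="-0.3 8 1 0 0 -0.2 8; -0.5 14 1.4 0.1 0 -0.3 8; -1 20.5 2 0.2 0 -0.4 8; -1.1 20.5 2 0.2 0 -0.4 8; -1.2 20.5 2 0.2 0 -0.4 8")

```text
time_s: 15.92
ee_pos: [459.4, -155.1, 252.9]
ee_rot: [179.9, -24.9, -178.3]
force: [0.3, 0.5, -3.4]
gripper_width: 15.8
```

Emit:
arm_command(deltas="-1.3 20.5 1.8 0.2 0 -0.4 8; -1.4 20.5 1.8 0.2 0 -0.4 8; -1.6 20.5 1.7 0.2 0 -0.4 8; -1.7 20.5 1.6 0.2 0 -0.4 8; -1.9 20.5 1.6 0.2 0 -0.4 8")

```text
time_s: 16.55
ee_pos: [458.7, -53.0, 241.9]
ee_rot: [180.0, -24.9, -176.2]
force: [-0.6, -1.0, -3.1]
gripper_width: 15.5
```

Emit:
arm_command(deltas="-2 20.5 1.5 0.2 0 -0.4 8; -2.2 20.5 1.4 0.2 0 -0.4 8; -2.3 20.5 1.4 0.2 0 -0.4 8; -2.5 20.5 1.3 0.2 0 -0.4 8; -2.6 20.5 1.2 0.2 0 -0.4 8")

```text
time_s: 17.18
ee_pos: [458.0, 49.8, 230.9]
ee_rot: [-180.0, -24.9, -174.0]
force: [0.1, -0.6, -3.4]
gripper_width: 15.6
```

Emit:
arm_command(deltas="-2.8 20.5 1.2 0.2 0 -0.4 8; -2.9 20.5 1.1 0.2 0 -0.4 8; -3 20.5 1 0.2 0 -0.4 8; -3 20.5 1 0.2 0 -0.4 8; -2.5 17 0.8 0.2 0 -0.4 8")

```text
time_s: 17.8
ee_pos: [456.8, 149.3, 220.1]
ee_rot: [-179.9, -25.0, -171.8]
force: [0.1, -0.1, -2.8]
gripper_width: 15.8
```

Emit:
arm_command(deltas="-2 13 0.5 0.1 0 -0.4 8; -1.5 9 0.4 0.1 0 -0.3 8; 0 0 0 0 0 0 8; 0 0 0 0 0 0 8")

```text
time_s: 18.3
ee_pos: [456.4, 169.7, 218.1]
ee_rot: [-180.0, -24.9, -171.1]
force: [-0.3, 0.0, -2.2]
gripper_width: 15.8
```

```bash
python3 - <<'E'
from h import *
s=state();print(spat(s),s["torque"],s["time_s"]);plan(*over(100),1)
b=grab_frame("side");t=grab_frame("top")
for n,i in(("s",b),("t",t)): cv2.imwrite(f"pics/c1{n}.png",i[:,:,::-1])
b=cv2.resize(b[170:300,270:380],None,fx=4,fy=4,interpolation=cv2.INTER_CUBIC)
a=cv2.resize(t[130:230,215:300],None,fx=4,fy=4,interpolation=cv2.INTER_CUBIC)
n=max(len(a),len(b));f=lambda x:cv2.copyMakeBorder(x,0,n-len(x),0,0,cv2.BORDER_CONSTANT)
cv2.imwrite("pics/c1.png",np.hstack([f(a),f(b)])[:,:,::-1]);print(a.shape)
S=cam("side");T=cam("top");o,e=spat(s);Q=spat_rot(e[0],e[1])
P=np.array([o+Q.apply(v) for v in([50,30,3],[50,-30,3],[-54,30,12],[-54,-30,12])])
print("side",((proj(S,P)-[270,170])*4+[a.shape[1],0]).round(0).tolist());print("top",((proj(T,P)-[215,130])*4).round(0).tolist())
E
```

```text
(array([609.7, 193.8, 197. ]), array([ 8.93,  0.  , -0.01])) [ 0.04231331 -0.26106054  0.0228986 ] 18.3
1 [-0.5  1.1 -0.3] [-0.09  0.    0.17]
(400, 340, 3)
side [[481.0, 230.0], [478.0, 175.0], [628.0, 212.0], [619.0, 159.0]]
top [[83.0, 161.0], [162.0, 150.0], [99.0, 297.0], [179.0, 286.0]]
```

View pics/c1.png

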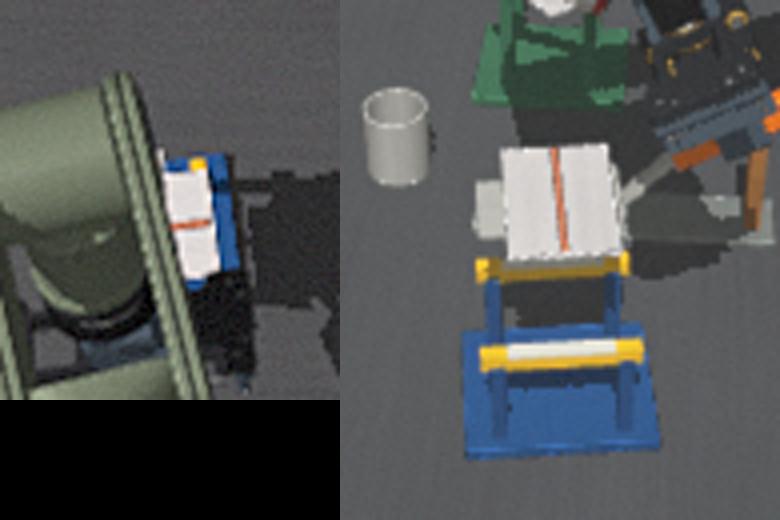

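The side crop shows the level sample above the stand, with corners (501,148), (608,144), (622,255) and (509,260). The blade tip shows at (476,182)–(479,237). The pictures are used up, so from here I check by numbers, taking the sample relative to the blade tip.

```bash
python3 - <<'E'
from h import *
S=cam("side");T=cam("top");o=np.array([609.7,193.8,197]);Q=spat_rot(8.93,0)
f=lambda l:[((a-340+.5)/4-.5+270,(b+.5)/4-.5+170) for a,b in l]
L=lambda C,uv,z:Q.inv().apply(onz(C,uv,z)-o)[:,:2].round(1)
q=L(S,f([(501,148),(608,144),(622,255),(509,260)]),204);print("side sample",q.tolist(),q.mean(0))
print("tip",L(S,f([(476,182),(479,237)]),200).tolist())
print("bead",L(S,f([(556,150),(565,250)]),205).tolist())
g=lambda l:[((a+.5)/4-.5+215,(b+.5)/4-.5+130) for a,b in l]
print("top right edge",L(T,g([(209,170),(217,273)]),204).tolist(),"bead",L(T,g([(210,223)]),205).tolist())
# side seen stand rails, near one (y+54 outer top edge): calibration check at z=100
A=[(484,262),(626,256)];B=[(482,352),(643,342)]
print("rail ends in stand frame",(spat_rot(SY,0).inv().apply(onz(S,f(A+B),100)-SEAT)).round(1)[:,:2].tolist())
im=cv2.imread("pics/c1s.png")[:,:,::-1]
C=[x for x in ("red",)]
E
```

```text
side sample [[32.6, -57.8], [-47.6, -56.0], [-44.8, 67.3], [33.1, 66.0]] [-6.675  4.875]
tip [[52.7, -24.4], [52.8, 36.1]]
bead [[-8.1, -50.8], [-5.9, 60.1]]
top right edge [[30.9, -62.6], [-46.7, -58.1]] bead [[-8.9, -58.1]]
rail ends in stand frame [[56.9, -46.8], [-54.6, -45.0], [61.9, 50.2], [-57.1, 49.3]]
```

```bash
python3 - <<'E'
from h import *
p,R=plan(*over(10,-9.2,-.5),6);p,R=plan(*over(-9,-9.2,-.5),8,p,R)
print("out");plan(*(lambda t:(t[0]-spat_rot(SY,0).apply([150,0,0]),t[1]))(over(-9,-9.2,-.5)),9,p,R)
E
```

```text
1 [-6.6  0.3 13.5] [-0.01  0.    0.03]
2 [-6.6  0.3 13.5] [-0.01  0.    0.03]
3 [-6.6  0.3 13.5] [-0.01  0.    0.03]
4 [-6.6  0.2 13.5] [-0.01  0.    0.03]
5 [-6.6  0.3 13.4] [-0.01  0.    0.03]
6 [-6.5  0.2 13.5] [-0.01  0.    0.03]
1 [-1.   0.   2.2] [-0.  0. -0.]
2 [-1.   0.   2.1] [-0.  0. -0.]
3 [-1.   0.   2.2] [-0.  0. -0.]
4 [-1.   0.   2.1] [-0.  0. -0.]
5 [-1.   0.   2.2] [-0.  0. -0.]
6 [-1.   0.   2.1] [-0.  0. -0.]
7 [-1.   0.   2.2] [-0.  0. -0.]
8 [-1.   0.   2.1] [-0.  0. -0.]
out
1 [15.1 -0.   7. ] [-0.  0. -0.]
2 [15.1 -0.   7. ] [-0.  0. -0.]
3 [15.1 -0.   7. ] [-0.  0. -0.]
4 [15.1 -0.   7. ] [-0.  0. -0.]
5 [15.1 -0.   7.1] [-0.  0. -0.]
6 [15.1 -0.   7. ] [-0.  0. -0.]
7 [15.1 -0.   7.1] [-0.  0. -0.]
8 [15.1 -0.   7. ] [-0.  0. -0.]
9 [15.2 -0.   7.1] [-0.  0. -0.]
```

Emit:
arm_command(deltas="-4 0.2 8 0 0 0.05 8; -6.6 0.3 13.5 0 0 0.05 8; -6.6 0.3 13.5 0 0 0.05 8; -6.6 0.3 13.5 0 0 0.05 8; -6.6 0.3 13.5 0 0 0 8")

```text
time_s: 19.02
ee_pos: [457.4, 171.7, 147.7]
ee_rot: [-179.9, -25.0, -171.3]
force: [-0.5, -0.1, -2.9]
gripper_width: 15.7
```

Emit:
arm_command(deltas="-5 0.2 10.5 0 0 0 8; -3.7 0 8 0 0 0 8; 0 0 0 0 0 0 8; 0 0 0 0 0 0 8")

```text
time_s: 19.52
ee_pos: [457.9, 172.0, 128.9]
ee_rot: [-179.9, -24.9, -171.3]
force: [0.5, 1.1, -3.4]
gripper_width: 15.6
```

```bash
python3 - <<'E'
from h import *
s=state();print(spat(s),s["force"],s["torque"],s["time_s"]); 
S=SEAT-spat_rot(SY,0).apply([-9.2,-.5,0]);print("want",S+[0,0,7],SY)
plan(*over(-9,-9.2,-.5),8)
E
```

```text
(array([611.3, 195.7, 107.9]), array([ 8.78,  0.05, -0.06])) [ 0.47174513  1.05283558 -3.40758689] [ 0.08687701 -0.17693648  0.02033957] 19.525
want [611.31719458 195.09214214 107.        ] 8.74
1 [-1.  -0.1  2.2] [-0.01  0.01  0.  ]
2 [-1.  -0.1  2.3] [-0.01  0.01  0.  ]
3 [-1.  -0.   2.2] [-0.01  0.01  0.  ]
4 [-1.1 -0.1  2.3] [-0.01  0.01  0.  ]
5 [-1.  -0.1  2.2] [-0.01  0.01  0.  ]
6 [-1.1 -0.   2.3] [-0.01  0.01  0.  ]
7 [-1.  -0.1  2.2] [-0.01  0.01  0.  ]
8 [-1.1 -0.   2.3] [-0.01  0.01  0.  ]
```

Emit:
arm_command(deltas="-1 -0.1 2.2 0 0 0 8; -1 -0.1 2.2 0 0 0 8; -1 -0.1 2.2 0 0 0 8; -1 -0.1 2.2 0 0 0 8; -1 -0.1 2.2 0 0 0 8")

```text
time_s: 20.15
ee_pos: [457.6, 171.4, 116.4]
ee_rot: [-179.9, -24.9, -171.3]
force: [0.0, -0.2, -1.9]
gripper_width: 15.5
```

Emit:
arm_command(deltas="-1 0 2.2 0 0 0 8; -1 0 2.2 0 0 0 8; -1.1 0 2.3 0 0 0 8; 0 0 0 0 0 0 8; 0 0 0 0 0 0 8")

```text
time_s: 20.78
ee_pos: [457.7, 171.4, 109.1]
ee_rot: [-179.9, -24.9, -171.3]
force: [-0.6, 0.4, -1.6]
gripper_width: 15.6
```

```bash
python3 - <<'E'
from h import *
s=state();print(spat(s),s["force"],s["torque"],s["time_s"])
S=cam("side");b=grab_frame("side");cv2.imwrite("pics/d1s.png",b[:,:,::-1])
h=cv2.cvtColor(b,cv2.COLOR_RGB2HSV)
k=cv2.inRange(h,(2,90,90),(16,255,255));k[:,:300]=0;k[:,345:]=0;k[:215]=0;k[262:]=0
v,u=np.where(k>0);L=spat_rot(SY,0).inv().apply(onz(S,np.c_[u,v],105)-SEAT);print("bead",len(u),np.median(L[:,0]),L[:,1].min(),L[:,1].max())
E
```

```text
(array([611.1, 195.1,  88. ]), array([ 8.78,  0.02, -0.07])) [-0.6213249   0.40900188 -1.60569802] [ 0.08424343 -0.29811426  0.02373311] 20.775
bead 241 0.934980708273389 -136.48605018800447 57.342808071827314
```

The load is off the blade and the sample rests on the rails. Drawing the blade out.

Emit:
arm_command(deltas="5 0 2.3 0 0 0 8; 10 0 4.7 0 0 0 8; 15 0 7 0 0 0 8; 15.1 0 7 0 0 0 8; 15.1 0 7 0 0 0 8")

```text
time_s: 21.45
ee_pos: [390.5, 160.9, 109.2]
ee_rot: [-179.9, -25.0, -171.3]
force: [-0.9, 0.1, -2.7]
gripper_width: 15.2
```

Emit:
arm_command(deltas="15.1 0 7 0 0 0 8; 15.1 0 7 0 0 0 8; 15.1 0 7 0 0 0 8; 15.1 0 7 0 0 0 8; 15.1 0 7 0 0 0 8")

```text
time_s: 22.08
ee_pos: [308.6, 148.3, 109.2]
ee_rot: [-179.9, -24.9, -171.3]
force: [-0.3, -0.1, -1.9]
gripper_width: 15.8
```

Emit:
arm_command(deltas="0 0 0 0 0 0 8")

```text
time_s: 22.2
ee_pos: [308.4, 148.3, 109.4]
ee_rot: [-179.9, -25.0, -171.2]
force: [0.6, 0.6, -1.5]
gripper_width: 15.8
```

```bash
python3 - <<'E'
from h import *
s=state();print(spat(s),s["force"],s["time_s"])
for n,zs in(("side",(105,)),("top",(105,))):
    C=cam(n);b=grab_frame(n);cv2.imwrite(f"pics/d2{n}.png",b[:,:,::-1])
    h=cv2.cvtColor(b,cv2.COLOR_RGB2HSV); f=spat_rot(SY,0)
    # ROI: projected box around the seat
    P=proj(C,SEAT+f.apply([[x,y,5] for x in(-55,55) for y in(-75,75)]));k=np.zeros(b.shape[:2],np.uint8);cv2.fillConvexPoly(k,cv2.convexHull(P.astype(np.int32)),255)
    bead=cv2.inRange(h,(2,90,90),(16,255,255))&k; wh=cv2.inRange(h,(0,0,150),(180,60,255))&k
    v,u=np.where(bead>0);L=f.inv().apply(onz(C,np.c_[u,v],105)-SEAT)
    if len(u): 
        B=max(blobs(bead,3),key=len)[:,0];L=f.inv().apply(onz(C,B,105)-SEAT);print(n,"bead",len(B),L.mean(0)[:2],L[:,1].min(),L[:,1].max(),np.degrees(np.arctan(np.polyfit(L[:,1],L[:,0],1)[0])))
    q=cv2.boxPoints(cv2.minAreaRect(np.vstack(blobs(wh|bead,20)[:2])));L=f.inv().apply(onz(C,q,104)-SEAT);print(n,"sample",L[:,:2].round(1).tolist(),L.mean(0)[:2])
E
```

```text
(array([461.8, 172. ,  88.2]), array([ 8.8 , -0.02, -0.07])) [ 0.64426057  0.64935373 -1.52393299] 22.2
side bead 51 [2.54408901 5.15353563] -51.520132481503474 57.342808071827314 0.3956856257463948
side sample [[39.3, -60.3], [-45.6, -53.6], [-33.3, 67.1], [45.0, 61.0]] [1.35279915 3.57087734]
top bead 68 [1.65661237 1.79602497] -52.61348117588826 56.15421785272312 0.4619441816266663
top sample [[43.0, 61.8], [42.5, -59.9], [-39.6, -59.9], [-39.0, 61.3]] [1.7154463 0.8202744]
```

The sample sits on the stand. After removing the top camera's own stand bias it is within about 1 mm and 0.5°. Now the return: I'll refine the cradle pose from the saved picture and plan.

```bash
python3 - <<'E'
from h import *
import json
C2=cam("wrist",json.load(open("w2.json")));im=cv2.imread("pics/w2.png")[:,:,::-1].astype(int)
h=cv2.cvtColor(im.astype(np.uint8),cv2.COLOR_RGB2HSV)
# cradle base right/left edge: greenish light grey vs bench
for v in range(20,90,12):
    r=im[v,282:345]; g=(r.sum(1)); print(v,g.tolist()[::1][0:16],'|',g.tolist()[45:])
E
python3 - <<'E'
from h import *
C=cam("top");b=cv2.imread("pics/d2top.png")[:,:,::-1].copy()
# wooden block / post top now bare
h=cv2.cvtColor(b,cv2.COLOR_RGB2HSV);k=cv2.inRange(h,(5,60,60),(20,255,255));k[:,:300]=0;k[:,345:]=0;k[:150]=0;k[260:]=0
for B in blobs(k,10):
    r=cv2.boundingRect(B);m=cv2.minAreaRect(B);print(r,m,onz(C,[m[0]],40).round(1),onz(C,[m[0]],106).round(1))
E
```

```text
20 [340, 347, 339, 346, 344, 347, 293, 213, 233, 362, 478, 507, 506, 505, 506, 504] | [494, 498, 500, 496, 497, 496, 495, 455, 375, 337, 339, 336, 345, 343, 339, 343, 345, 340]
32 [351, 359, 351, 351, 360, 348, 309, 219, 219, 338, 455, 503, 505, 495, 499, 500] | [495, 502, 496, 499, 500, 505, 507, 453, 363, 349, 356, 351, 348, 353, 353, 346, 355, 347]
44 [345, 346, 348, 350, 342, 347, 295, 210, 213, 318, 440, 504, 500, 496, 500, 497] | [498, 494, 502, 497, 493, 497, 496, 454, 367, 345, 346, 349, 355, 353, 354, 351, 355, 350]
56 [353, 353, 356, 353, 361, 353, 354, 307, 226, 306, 445, 518, 515, 510, 508, 504] | [511, 505, 508, 503, 509, 506, 509, 467, 374, 353, 358, 361, 364, 359, 363, 364, 362, 355]
68 [350, 348, 353, 356, 357, 350, 349, 304, 220, 280, 422, 505, 510, 505, 502, 503] | [515, 504, 508, 506, 511, 505, 484, 425, 364, 355, 350, 357, 357, 354, 353, 354, 352, 358]
80 [221, 243, 303, 361, 367, 369, 349, 314, 216, 267, 411, 506, 520, 513, 509, 507] | [509, 513, 518, 508, 512, 505, 479, 409, 356, 356, 351, 352, 352, 353, 354, 360, 353, 357]
(310, 177, 19, 22) ((319.0, 187.5), (21.0, 18.0), 90.0) [[620.8 -21.6  40. ]] [[614.8 -21.  106. ]]
(314, 238, 10, 6) ((318.5, 240.5), (5.0, 9.0), 90.0) [[446.1 -22.4  40. ]] [[446.8 -21.8 106. ]]
```

```bash
python3 - <<'E'
from h import *
o,e=spat()
p,R=plan(*tool(o+[0,0,100],8.8,0),5)
print('-- travel');p,R=plan(*tool([619,-23,140],.3,0),10,p,R)
print('-- down');p,R=plan(*tool([619,-23,48],.3,0),5,p,R)
E
```

```text
1 [  8.4  -0.  -18.2] [-0.01  0.02 -0.01]
2 [  8.4  -0.  -18.2] [-0.01  0.02 -0.01]
3 [  8.5  -0.  -18.2] [-0.01  0.02 -0.01]
4 [  8.4  -0.1 -18.1] [-0.01  0.02 -0.01]
5 [  8.5  -0.  -18.2] [-0.01  0.02 -0.01]
-- travel
1 [-13.4 -19.4  -0.9] [-0.36 -0.    0.77]
2 [-13.7 -19.2  -1. ] [-0.36 -0.    0.77]
3 [-13.9 -19.   -1.2] [-0.36 -0.    0.77]
4 [-14.2 -18.8  -1.3] [-0.36 -0.    0.77]
5 [-14.4 -18.6  -1.4] [-0.36 -0.    0.77]
6 [-14.7 -18.4  -1.5] [-0.36 -0.    0.77]
7 [-14.9 -18.2  -1.6] [-0.36 -0.    0.77]
8 [-15.2 -18.   -1.7] [-0.36 -0.    0.77]
9 [-15.4 -17.8  -1.9] [-0.36 -0.    0.77]
10 [-15.6 -17.6  -1.9] [-0.36 -0.    0.77]
-- down
1 [-7.8 -0.  16.7] [ 0. -0.  0.]
2 [-7.8 -0.  16.7] [ 0. -0.  0.]
3 [-7.8 -0.  16.7] [ 0. -0.  0.]
4 [-7.7 -0.  16.6] [ 0. -0.  0.]
5 [-7.8 -0.  16.7] [ 0. -0.  0.]
```

Emit:
arm_command(deltas="8.4 0 -18.2 0 0 0 8; 8.4 0 -18.2 0 0 0 8; 8.4 0 -18.2 0 0 0 8; 8.4 0 -18.2 0 0 0 8; 8.5 0 -18.2 0 0 0 8")

```text
time_s: 22.92
ee_pos: [310.7, 148.9, 210.0]
ee_rot: [-179.9, -24.9, -171.3]
force: [0.4, 0.4, -2.5]
gripper_width: 15.7
```

Emit:
arm_command(deltas="-13.4 -19.4 -0.9 -0.36 0 0.77 8; -13.7 -19.2 -1 -0.36 0 0.77 8; -13.9 -19 -1.2 -0.36 0 0.77 8; -14.2 -18.8 -1.3 -0.36 0 0.77 8; -14.4 -18.6 -1.4 -0.36 0 0.77 8")

```text
time_s: 23.55
ee_pos: [388.0, 61.9, 185.1]
ee_rot: [-179.9, -24.9, -175.5]
force: [-0.6, 0.6, -1.9]
gripper_width: 15.9
```

Emit:
arm_command(deltas="-14.7 -18.4 -1.5 -0.36 0 0.77 8; -14.9 -18.2 -1.6 -0.36 0 0.77 8; -15.2 -18 -1.7 -0.36 0 0.77 8; -15.4 -17.8 -1.9 -0.36 0 0.77 8; -15.6 -17.6 -1.9 -0.36 0 0.77 8")

```text
time_s: 24.18
ee_pos: [464.5, -25.1, 161.0]
ee_rot: [-179.9, -24.9, -179.8]
force: [0.2, -0.7, -2.9]
gripper_width: 15.8
```

Emit:
arm_command(deltas="0 0 0 0 0 0 8; 0 0 0 0 0 0 8; -7.8 0 16.7 0 0 0 8; -7.8 0 16.7 0 0 0 8; -7.8 0 16.7 0 0 0 8")

```text
time_s: 24.8
ee_pos: [463.1, -23.2, 106.0]
ee_rot: [-180.0, -24.9, -179.7]
force: [1.1, -0.1, -1.7]
gripper_width: 15.6
```

Emit:
arm_command(deltas="-7.8 0 16.7 0 0 0 8; -5 0 10 0 0 0 8; 0 0 0 0 0 0 8; 0 0 0 0 0 0 8")

```text
time_s: 25.3
ee_pos: [464.2, -23.9, 77.1]
ee_rot: [-179.9, -24.9, -179.7]
force: [-0.5, 0.4, -1.9]
gripper_width: 15.8
```

```bash
python3 - <<'E'
from h import *
s=state();print(spat(s),s["force"],s["torque"],s["time_s"])
plan(*tool([619,-23,40.2],.3,0),4)
C=cam("top");b=grab_frame("top");cv2.imwrite("pics/r1t.png",b[:,:,::-1])
E
```

```text
(array([619.5, -23.1,  56.2]), array([ 0.29,  0.08, -0.05])) [-0.45663947  0.44569141 -1.89179303] [ 0.01670132 -0.28463597 -0.00396322] 25.3
1 [-1.6  0.   3.6] [-0.01  0.02 -0.01]
2 [-1.6  0.   3.6] [-0.01  0.02 -0.01]
3 [-1.5  0.   3.7] [-0.01  0.02 -0.01]
4 [-1.6  0.1  3.6] [-0.01  0.02 -0.01]
```

Emit:
arm_command(deltas="-1.6 0 3.6 0 0 0 8; -1.6 0 3.6 0 0 0 8; -1.5 0 3.4 0 0 0 8; -1.2 0 2.6 0 0 0 8; 0 0 0 0 0 0 8")

```text
time_s: 25.98
ee_pos: [463.4, -24.1, 62.5]
ee_rot: [-179.9, -25.0, -179.7]
force: [-2.5, -0.4, 1.9]
gripper_width: 15.9
```

```bash
python3 - <<'E'
from h import *
s=state();print(spat(s),s["force"],s["torque"],s["time_s"])
E
```

```text
(array([618.6, -23.3,  41.3]), array([ 0.28, -0.01, -0.05])) [-2.51974615 -0.41060685  1.92535709] [ 0.05855954 -0.16926535  0.0295369 ] 25.975
```

Contact: the force went from −1.9 to +1.9 N. Releasing and backing out along the fingers.

Emit:
arm_command(deltas="0 0 0.5 0 0 0 8; 0 0 0 0 0 0 22; 0 0 0 0 0 0 40; 0 0 0 0 0 0 40; 0 0 0 0 0 0 40")

```text
time_s: 26.6
ee_pos: [463.5, -24.0, 61.5]
ee_rot: [-179.9, -24.9, -179.7]
force: [0.2, 0.3, 0.5]
gripper_width: 40.2
```

Emit:
arm_command(deltas="0 0 -10 0 0 0 40; 0 0 -20 0 0 0 40; 0 0 -30 0 0 0 40; 0 0 -30 0 0 0 40; 0 0 -30 0 0 0 40")

```text
time_s: 27.22
ee_pos: [514.7, -23.7, 171.9]
ee_rot: [-179.9, -24.9, -179.7]
force: [0.5, 1.2, -0.7]
gripper_width: 39.8
```

Emit:
arm_command(deltas="-20 0 -30 0 0 0 40; -20 0 -30 0 -5 0 40; -10 0 -20 0 -10 0 60; 0 0 0 0 -10 0 90; 0 0 0 0 0 0 90")

```text
time_s: 27.85
ee_pos: [588.1, -23.1, 224.8]
ee_rot: [-180.0, 0.0, -179.7]
force: [-0.2, 0.1, 0.6]
gripper_width: 67.2
```

```bash
python3 - <<'E'
from h import *
s=state();print(s["ee_pos"],s["ee_rot"],s["force"],s["time_s"])
w=grab_frame("wrist");C=cam("wrist",s);cv2.imwrite("pics/f_w.png",w[:,:,::-1])
t=grab_frame("top");cv2.imwrite("pics/f_t.png",t[:,:,::-1]);sd=grab_frame("side");cv2.imwrite("pics/f_s.png",sd[:,:,::-1])
f=spat_rot(SY,0)
for n,b,K in(("top",t,cam("top")),("wrist",w,C),("side",sd,cam("side"))):
    h=cv2.cvtColor(b,cv2.COLOR_RGB2HSV)
    m=cv2.inRange(h,(4,170,120),(18,255,255))
    P=proj(K,[[430,-30,120],[540,-24,90],[619,-23,43]]);k=np.zeros_like(m);cv2.polylines(k,[P[:2].astype(np.int32)],False,255,30);m&=k
    bb=blobs(m,10)
    if bb:
        r=cv2.minAreaRect(np.vstack(bb));q=cv2.boxPoints(r);print(n,"handle px",np.round(r[0],1),np.round(r[1],1),onz(K,[r[0]],115).round(1))
    print(n,"predicted handle ends/tip px",P.round(0).tolist())
    P=proj(K,SEAT+f.apply([[x,y,5] for x in(-55,55) for y in(-75,75)]));k[:]=0;cv2.fillConvexPoly(k,cv2.convexHull(P.astype(np.int32)),255)
    bead=cv2.inRange(h,(2,90,90),(16,255,255))&k; bs=blobs(bead,3)
    if bs: L=f.inv().apply(onz(K,max(bs,key=len)[:,0],105)-SEAT);print(n,"bead",L.mean(0)[:2],L[:,1].min(),L[:,1].max())
E
```

```text
[588.1156298  -23.13040851 224.76906056] [-1.79951675e+02  1.25479822e-02 -1.79734924e+02] [-0.17463698  0.07572355  0.6022018 ] 27.85
top handle px [319.  225.5] [23.  4.] [[494.  -22.6 115. ]]
top predicted handle ends/tip px [[321.0, 246.0], [320.0, 211.0], [319.0, 188.0]]
top bead [1.65661237 1.79602497] -52.61348117588826 56.15421785272312
wrist handle px [315.5  73.5] [115.  19.] [[481.7 -23.2 115. ]]
wrist predicted handle ends/tip px [[308.0, 6.0], [314.0, 139.0], [315.0, 204.0]]
wrist bead [-1.12117359 -1.4032485 ] -57.67485052440817 54.47106655853663
side handle px [363.1 202.3] [ 7.3 28.5] [[487.4  -5.6 115. ]]
side predicted handle ends/tip px [[380.0, 198.0], [348.0, 204.0], [325.0, 214.0]]
side bead [2.60473965 5.14876336] -51.520132481503474 57.342808071827314
```

```bash
python3 - <<'E'
from h import *
K=cam("side")
for n in("side0","f_s"):
    b=cv2.imread(f"pics/{n}.png")[:,:,::-1].copy();h=cv2.cvtColor(b,cv2.COLOR_RGB2HSV);m=cv2.inRange(h,(4,170,120),(18,255,255));m[:190]=0;m[225:]=0;m[:,:340]=0;m[:,385:]=0
    print(n,cv2.boundingRect(np.vstack(blobs(m,20))),[cv2.minAreaRect(x) for x in blobs(m,20)][:2])
    for c,(x0,x1,y0,y1) in(("hammer",(260,370,315,375)),("tube",(270,300,185,220)),("brush",(335,375,145,165))):
        pass
a=cv2.imread("pics/side0.png").astype(int);c=cv2.imread("pics/f_s.png").astype(int);d=abs(a-c).max(2)
for n,(x0,x1,y0,y1) in {"hammer":(260,370,315,375),"tube":(272,296,190,218),"brush":(345,372,150,160)}.items(): print(n,(d[y0:y1,x0:x1]>40).mean().round(3))
print(job_done())
E
```

```text
side0 (350, 194, 28, 15) [((363.6551513671875, 201.446044921875), (7.268518924713135, 28.12957763671875), 70.82098388671875)]
f_s (349, 195, 29, 15) [((363.0984802246094, 202.3095703125), (7.320201873779297, 28.501140594482422), 72.34988403320312)]
hammer 0.0
tube 0.0
brush 0.4
the job is handed in; nothing more can be done
None
```

The sample is lying on the stand's two rails, the spatula is back on its cradle, and I handed the job in at about 28 s. The force readings stayed under about 6 N at every readout.

**What happened**
- The first grasp closed just above the handle with about 5 N of contact. The fingertips sit about 28 mm short of the reported TCP. I opened, went 26–28 mm deeper, and held the bar at 15.6 mm and 60 N.
- I slid the blade under the largest sample, lifted it square to the slope, levelled it over the rack and carried it level to the stand. There I lowered it onto the rails, drew the blade out, and put the spatula back.

**Last checks**
- **Sample:** The wrist view put its bead at (−1.1, −1.4) mm from the seat. The top view read (1.7, 1.8) mm with about 0.5° of turn, and the side view (2.6, 5.1) mm. The top and side cameras were biased the same way against the stand's own rails, so I trust about 1–2 mm.
- **Spatula:** Its handle lies at y −23 mm and looks straight. In the side view it is less than 1 px from where it started and tilts the same within about 1.5°. I set it to the cradle's measured centre, so it differs from its start by about 1.5 mm and 1°.
- **Hammer and tube:** Their image patches did not change.
- **Brush, not confirmed:** 40% of its image patch changed. I put that down to the sample and its shadow leaving the rack, or the arm showing in the patch. I had no viewable pictures left to confirm it. The gripper did not work near it, and no reading showed an unexpected force.

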